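# Fit a keyed lap to its spindle

## Task

Fit the small polishing lap to the spindle of the lap unit: put its hub over the shaft, turn it there under light pressure until its keyway drops over the key, and seat it fully home on the flange without forcing it or letting it drop. Then set the domed slurry cap gently over the shaft end so that it stands level on the hub, and leave the loupe, the dop and the spacer ring beside the work where they lie.

Things in the scene. Friction and masses are not known exactly. Their poses are not given: they have to be found in the camera images.
- lap_hub (a point): Point on the lap's axis at the height to grip its hub. Lap: grey metal disc 140 mm across, 12 thick, lying on a black foam pad, with a plain round hub 44 mm across on its middle. The point is 34 mm above the underside, 18 below the hub's top. A 23.4 mm bore goes right through, with one keyway along its whole length, on the side of this point's +x: 8.6 wide, its floor 17 mm from the axis. z is up.
- spindle_seat (a point): Centre of the top of the drive flange (60 mm across), 50 mm above the bench; z up the shaft. Shaft 22 mm thick, its end 64 mm above this point, tapered over the last 9 mm. From the flange to 20 mm up a key stands out: 7 mm wide, out to 15.5 mm from the axis, on the +x side, but at an angle nobody has measured, up to 0.8 rad either way. Home, lap_hub is 34 mm above this point; on the key, 54.
- cap_mid (a point): Middle of the slurry cap, on its axis: a plain metal dome 44 mm across and 46 tall, standing on the bench; this point is 23 mm above its open underside. Round hollow below, 28 mm across and 16 deep, goes over the 12 mm of shaft that stand out of the seated lap's hub; the cap's edge then rests on the hub's top, this point 41 mm above lap_hub and 75 above spindle_seat. Straight sides to 26 mm up.
- lap: The lap, 0.5 to 0.7 kg; origin on the axis at its underside, axes as for lap_hub (keyway on the +x side). The foam pad under it is fixed, 120 mm square and 20 thick.
- cap: The slurry cap, 0.12 to 0.2 kg; origin at the centre of its underside, z up.
- station: The lap unit, fixed: a round cast pan 200 mm across with a 30 mm high rim, the spindle standing in its middle, a low control box with a knob at its -x side. Origin on the bench below the spindle, axes as for spindle_seat. The spindle is not locked: it drags with 0.35 N m and turns along with the lap if pressed on the key with over 30 N, or turned on after the key is in; 10 N is enough.
- loupe: Folded steel loupe, a rounded block 34 x 24 x 18 mm lying on the bench; origin at the centre of its underside. To be left alone.
- dop: Dop: small brass stud with a stone on top and a steel foot 24 mm across, 48 mm tall, standing on the bench; origin under its foot. To be left alone.
- spacer: Plain steel spacer ring 60 mm across, 27 mm hole, 12 mm thick, lying on the bench; origin at the centre of its underside. To be left alone.
There are look-alikes about, which are no part of the job. What is shaped like the cap but brown is not meant.

How it is judged:
By the outcome, as a careful person would: the job done as asked, in the order asked, and still so for the second after the job is handed in, with the robot touching nothing.
It also fails if it takes over 61 s, if anything falls off the work surface, if the arm or the gripper's body presses on something with over 40 N, if the wrist force passes 120 N, or if a joint passes its speed limit or range.

## Robot

A 6-joint arm with a two-finger parallel gripper is mounted at the origin on the work surface. World frame = base frame: x ahead of the robot, y to its left, z up, the work surface at z = 0. Lengths are in m, angles in rad, forces in N, time in s.
With the tool pointing down it reaches from about 0.375 to 0.75 m from the base axis. Payload 9 kg.
Tool frame: the origin (TCP) lies midway between the tips of the shut fingers; the grasp point (between the pads) lies 19 mm behind it; x points along the fingers, z is the direction in which the jaws open and shut, and the axes are right-handed (so a half turn about x gives the same grasp; the last joint's range is limited). The gripper opens to 85 mm and grips with 20 to 120 N. Pads are 22 mm wide; open, the fingers measure 114 mm over their backs; the gripper's body (76 mm by 85 mm) begins 54 mm behind the grasp point. The pads swing forward as they close: fully open they stand 13 mm farther back than shut.
Start: joints at [-1.441, 0.104, 0.097, 1.564, 0, 1.353], TCP at [0.205, -0.564, 0.231] pointing down, gripper open.
Joint ranges: [-2.99, 2.99], [-0.84, 1.86], [-1.1, 1.16], [-1.84, 2.11], [-1.51, 1.56], [-3.14, 3.14]. Speed limits (rad/s): [2.22, 2.22, 2.57, 3.14, 3.14, 3.14].

## Interface

Orientations are given as [roll, pitch, yaw] about the fixed x, y, z axes, in that order (R = Rz(yaw) Ry(pitch) Rx(roll)).
In Python, from bench import env, snapshot, camera_info, workorder, look_for, mark_of gives the robot as it stands.
- The arm moves only by the tool drive_tool, never from a script. Its argument "targets" is a list of rows, each an object of numbers: "tx", "ty", "tz": the shift along the tool's x, y, z in mm; "twist": the turn about the tool's x in rad; "fingers": the closure, from 0 (fully open) to 1 (shut). A call has 1 to 10 rows; each row is the pose to reach, as a shift and turn from the pose commanded when the call began, along the tool's axes at that moment; what a row does not reach only later rows make up. A row lasts 1/10 s, in which the tool goes at most 50 mm and 8.59 degrees, less where a joint would pass 70% of its speed; a pose out of reach is approached as far as the arm can. A call with a gripper value outside its range is refused whole. The fingers move at their own pace and stop on an object; "newtons" is the grip in N (left out, the last holds). Time passes only in rows, so rows that repeat a pose let the fingers close. It gives the time, the measured TCP pose, the force and the opening at its end, in the units of the state.
- env.state(): the state, without advancing time (a new reading comes with each control period).
- snapshot(name): name is "scene" or "top"; returns (picture, depth): 420x560x3 uint8, blue, green, red; 420x560 float32, m along the optical axis (not along the pixel's ray), 0 where there is no reading.
- camera_info(name): a dict with "K" (3x3 intrinsics, pixels), "cam_to_world" (4x4, takes a point from camera to world coordinates). Camera axes: x right, y down, z forward; pixel columns grow to the right and rows downward; lengths in m; the calibration is good to about 2 mm. A picture is of the moment at which its call begins. camera_info takes no time and is no camera call.
- workorder.finish_job(): hands the job in, once; it reports no verdict.
Trained networks look in the newest picture that a camera, given by its name, has taken for a name from the list of things; names that differ only in an ending like _2 or _b are one class to them, and where a whole thing is asked for, a point or a joint stands for the part that bears it (a point fixed in the world has none). Each returns a list of dicts, best first, with "conf" (0 to 1); they miss things now and then, are a little off and sometimes report something else, mostly with a low value. They report only what shows in the picture. A call takes as long as a camera call. They do not tell look-alikes from the thing itself.
- look_for(camera, query): "location" ([row, column] as shares, 0 to 1, of the picture: columns of its width, rows of its height, amid what is visible of it).
- mark_of(camera, query): "location" ([row, column] as shares, 0 to 1, of the picture: columns of its width, rows of its height: a listed point, or the origin of a listed thing).
The state is a dict: "time_s": time; "joint_pos": joint angles; "joint_vel": joint speeds; "effort": joint torques, N m; "tool_pos": TCP position; "tool_rot": TCP orientation; "ft_force": force on the tool from outside, world axes, zero at the start; "torque": the same for the moment, N m; "grip_width": opening from 0.0 (shut) to 1.0 (fully open).
Only numpy, scipy, OpenCV 4.12 (cv2) and the standard library are available. Lean on these libraries where they do the work, as an engineer would, in place of code of your own. Each camera call takes 0.05 s, during which the arm holds its last target. There are 200 camera calls.

## Working session

There is one attempt and no reset: what is moved stays moved. The work goes in short steps, Python scripts to look and compute and a tool call to move; the robot and the scene stay as the last step left them, time stands still between calls to the robot, and variables do not carry over. Pictures are saved under pics/ and viewed, about 8 in all and at most 12, crops included, and the job is handed in when it is done.

Besides the shell and the picture viewer there is one more tool, called after "Call:" by a JSON object that holds its "fn" and its "kwargs". drive_tool: Moves the arm, as the interface text tells. Its arguments: {"type":"object","properties":{"targets":{"type":"array"},"newtons":{"type":"number"}},"required":["targets"]}

```bash
ls; mkdir -p pics; cat > h.py <<'E'
from bench import env, snapshot, camera_info, workorder, look_for, mark_of
import numpy as np, cv2
def px2w(cam,r,c,z=None,depth=None):
    ci=camera_info(cam);K=np.array(ci['K']);T=np.array(ci['cam_to_world'])
    d=np.linalg.inv(K)@np.array([c,r,1.0])
    dw=T[:3,:3]@d
    s=depth if depth is not None else (z-T[2,3])/dw[2]
    return T[:3,3]+s*dw
def cloud(cam,depth):
    ci=camera_info(cam);K=np.array(ci['K']);T=np.array(ci['cam_to_world'])
    r,c=np.mgrid[:depth.shape[0],:depth.shape[1]]
    P=np.stack([(c-K[0,2])/K[0,0]*depth,(r-K[1,2])/K[1,1]*depth,depth],-1)
    W=P@T[:3,:3].T+T[:3,3]; W[depth<=0]=np.nan
    return W
E
python3 - <<'E'
from h import *
np.set_printoptions(precision=4,suppress=True)
print(env.state())
for n in('scene','top'):
    p,d=snapshot(n);cv2.imwrite(f'pics/{n}0.png',p);np.save(f'{n}0.npy',d)
    ci=camera_info(n);print(n,np.array(ci['K']).round(1).tolist(),np.array(ci['cam_to_world']).round(3).tolist())
    for q in('lap_hub','spindle_seat','cap_mid','loupe','dop','spacer'):
        for o in mark_of(n,q)[:3]:
            r,c=o['location'];print(q,round(o['conf'],2),round(r*420,1),round(c*560,1))
E
```

```text
pics
{'time_s': 0.0, 'joint_pos': array([-1.4407,  0.1047,  0.0964,  1.5639, -0.    ,  1.3531]), 'joint_vel': array([ 0.0001,  0.001 , -0.0032, -0.    ,  0.0002,  0.0021]), 'effort': array([  0.0026, -55.6929,  50.3652,   0.0168,   0.0002,  -0.    ]), 'tool_pos': array([ 0.2045, -0.5637,  0.2305]), 'tool_rot': array([2.9428, 1.5694, 1.7198]), 'ft_force': array([-0.1933,  0.2275, -0.6033]), 'torque': array([-0.0462,  0.0171,  0.0084]), 'grip_width': 0.9967365585734502}
scene [[526.0, 0.0, 292.0], [0.0, 526.0, 206.5], [0.0, 0.0, 1.0]] [[-0.87, 0.356, -0.342, 0.866], [0.493, 0.606, -0.624, 0.506], [-0.015, -0.711, -0.703, 0.65], [0.0, 0.0, 0.0, 1.0]]
lap_hub 0.59 297.5 396.9
spindle_seat 0.58 140.6 264.5
cap_mid 0.94 264.7 174.4
cap_mid 0.74 261.3 255.1
cap_mid 0.62 313.2 261.9
loupe 0.83 236.9 283.1
loupe 0.51 311.5 391.4
dop 0.57 226.6 342.6
spacer 0.76 189.4 373.1
spacer 0.28 272.8 251.2
spacer 0.26 160.2 263.7
top [[529.9, 0.0, 289.3], [0.0, 529.9, 204.7], [0.0, 0.0, 1.0]] [[0.002, -0.981, 0.193, 0.371], [-1.0, -0.006, -0.022, 0.008], [0.023, -0.193, -0.981, 1.054], [0.0, 0.0, 0.0, 1.0]]
lap_hub 0.7 216.4 175.7
spindle_seat 0.97 218.2 384.3
cap_mid 0.89 141.5 226.9
cap_mid 0.76 152.8 269.4
cap_mid 0.64 102.0 297.7
loupe 0.56 196.6 284.6
dop 0.51 240.7 275.0
spacer 0.76 286.8 293.5
```

```bash
python3 - <<'E'
from h import *
a=cv2.imread('pics/scene0.png');b=cv2.imread('pics/top0.png')
cv2.imwrite('pics/scene1.png',cv2.resize(a,(800,600),interpolation=cv2.INTER_CUBIC))
cv2.imwrite('pics/top1.png',cv2.resize(b,(800,600),interpolation=cv2.INTER_CUBIC))
E
```

```text
(no output)
```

View pics/scene1.png

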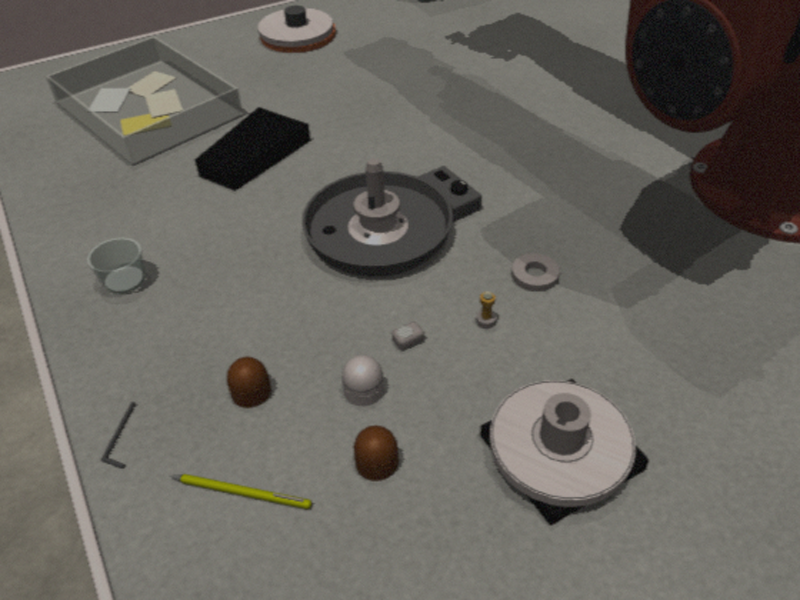

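View pics/top1.png

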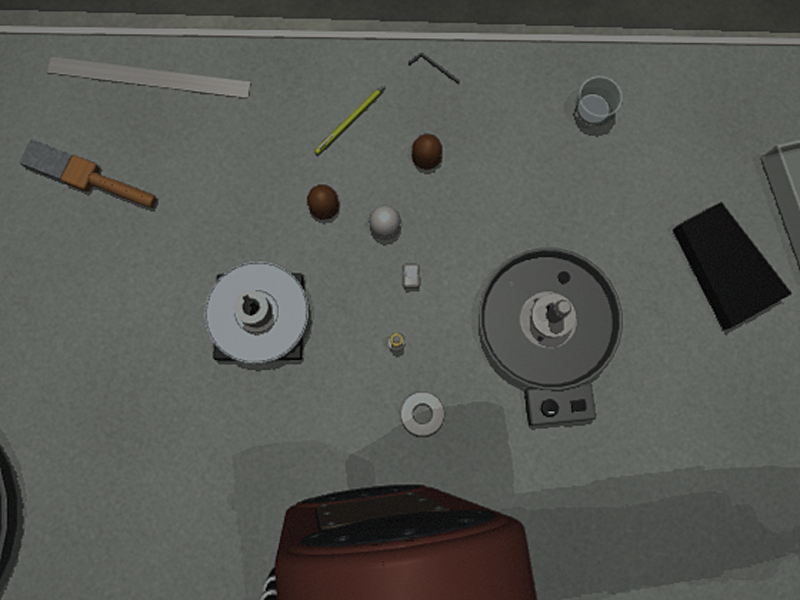

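Scene (800x600 scale): the lap with its hub is at (565,430) on the black pad, and the lap unit at (375,215). Brown domes are at (248,381) and (376,452), and the grey dome is at (362,379). In the top view the same grey dome is at (384,222), with browns at (323,202) and (427,152). The cap is plain metal, so only the grey one fits. Next I'll take enlarged crops and geometry from depth.

```bash
python3 - <<'E'
from h import *
from scipy.optimize import least_squares
np.set_printoptions(precision=4,suppress=True)
def circ(P):
    f=lambda p:np.hypot(P[:,0]-p[0],P[:,1]-p[1])-p[2]
    m=np.median(P[:,:2],0); s=least_squares(f,[*m,.02],loss='soft_l1',f_scale=.001);return s.x, np.abs(s.fun).mean()
for n,L in(('top',dict(lap_hub=(216.4,175.7,.054),spindle_seat=(218.2,384.3,.05),cap_mid=(152.8,269.4,.023),loupe=(196.6,284.6,0),dop=(240.7,275,0),spacer=(286.8,293.5,0))),
            ('scene',dict(lap_hub=(297.5,396.9,.054),spindle_seat=(140.6,264.5,.05),cap_mid=(261.3,255.1,.023)))):
    W=cloud(n,np.load(f'{n}0.npy'))
    for q,(r,c,z) in L.items():
        p=px2w(n,r,c,z);print(n,q,p)
        D=np.hypot(W[...,0]-p[0],W[...,1]-p[1]); near=D<.05
        Q=W[near]; print('  top z',np.nanpercentile(Q[:,2],[50,95,99.5]))
        if q=='lap_hub':
            T=Q[(Q[:,2]>.066)];print('  hubtop',len(T),np.median(T,0),T.min(0),T.max(0))
            A=W[(D<.1)&(W[...,2]>.026)&(W[...,2]<.038)];print('  disc',A.min(0),A.max(0),((A.min(0)+A.max(0))/2), np.median(A[:,2]))
        if q=='cap_mid':
            A=W[(D<.045)&(W[...,2]>.006)]
            f=lambda s:np.where(A[:,2]<.024+0*A[:,2],np.hypot(A[:,0]-s[0],A[:,1]-s[1]),np.linalg.norm(A-[s[0],s[1],.024],axis=1))-.022
            s=least_squares(f,p[:2],loss='soft_l1',f_scale=.001);print('  cap fit',s.x,np.abs(s.fun).mean(), A[:,2].max())
        if q=='spindle_seat':
            A=W[(D<.05)&(W[...,2]>.075)&(W[...,2]<.104)]
            f=lambda s:np.hypot(A[:,0]-s[0],A[:,1]-s[1])-.011
            s=least_squares(f,p[:2],loss='soft_l1',f_scale=.001);print('  shaft',len(A),s.x,np.abs(s.fun).mean())
            A=W[(D<.05)&(W[...,2]>.046)&(W[...,2]<.054)];print('  flange',len(A),A.min(0),A.max(0),(A.min(0)+A.max(0))/2)
t=cv2.imread('pics/top0.png');s=cv2.imread('pics/scene0.png')
def crop(im,r,c,h=25):
    return cv2.resize(im[r-h:r+h,c-h:c+h],(264,264),interpolation=cv2.INTER_CUBIC)
m=np.vstack([np.hstack([crop(t,218,178),crop(t,222,386),crop(t,155,269)]),np.hstack([crop(s,292,396),crop(s,142,264),crop(s,264,254)])])
cv2.imwrite('pics/m0.png',cv2.convertScaleAbs(m,alpha=1.6))
E
```

```text
top lap_hub [0.5435 0.202  0.054 ]
  top z [0.0331 0.073  0.0756]
  hubtop 323 [0.543  0.1981 0.0721] [0.5224 0.1765 0.0661] [0.5659 0.2216 0.0766]
  disc [0.4744 0.1295 0.026 ] [0.6149 0.2682 0.038 ] [0.5447 0.1988 0.032 ] 0.03246164640968652
top spindle_seat [ 0.543  -0.1979  0.05  ]
  top z [0.0163 0.1069 0.1158]
  shaft 48 [ 0.5394 -0.2041] 0.00027879642241549927
  flange 521 [ 0.5101 -0.2324  0.0461] [ 0.5694 -0.1739  0.054 ] [ 0.5398 -0.2031  0.05  ]
top cap_mid [0.6803 0.0252 0.023 ]
  top z [0.0012 0.0435 0.0471]
  cap fit [0.6775 0.0259] 0.001016185154940693 0.04970726818472082
top loupe [ 0.5949 -0.0061  0.    ]
  top z [0.0007 0.0179 0.0212]
top dop [0.5047 0.0128 0.    ]
  top z [0.0005 0.0095 0.0473]
top spacer [ 0.4137 -0.0243  0.    ]
  top z [0.0013 0.0138 0.0157]
scene lap_hub [0.5404 0.2037 0.054 ]
  top z [0.0328 0.0725 0.0739]
  hubtop 607 [0.542  0.2001 0.0719] [0.5191 0.1778 0.066 ] [0.5637 0.2217 0.0746]
  disc [0.4699 0.1298 0.026 ] [0.6116 0.2702 0.038 ] [0.5408 0.2    0.032 ] 0.03206028637469738
scene spindle_seat [ 0.5327 -0.204   0.05  ]
  top z [0.0267 0.1048 0.1146]
  shaft 162 [ 0.5371 -0.2035] 0.0008671503680953228
  flange 410 [ 0.5074 -0.2318  0.0461] [ 0.5669 -0.1709  0.0535] [ 0.5372 -0.2014  0.0498]
scene cap_mid [0.6695 0.0251 0.023 ]
  top z [0.0007 0.0432 0.0462]
  cap fit [0.6742 0.0265] 0.0007516348009793179 0.04818796329212327
```

View pics/m0.png

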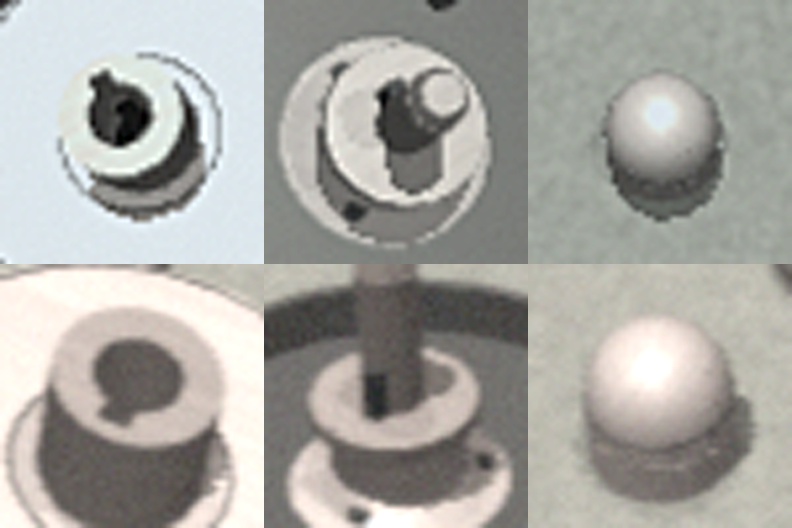

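```bash
python3 - <<'E'
from h import *
np.set_printoptions(precision=3,suppress=True,linewidth=160)
for n,hub,sh in(('top',(.5430,.1985),(.5396,-.2035)),('scene',(.5414,.2),(.5371,-.2028))):
    g=cv2.cvtColor(cv2.imread(f'pics/{n}0.png'),cv2.COLOR_BGR2GRAY).astype(float)
    ci=camera_info(n);K=np.array(ci['K']);M=np.linalg.inv(np.array(ci['cam_to_world']))
    def samp(P):
        c=P@M[:3,:3].T+M[:3,3];u=c@K.T
        return cv2.remap(g.astype(np.float32),(u[...,0]/u[...,2]).astype(np.float32),(u[...,1]/u[...,2]).astype(np.float32),1)
    a=np.arange(-1.6,1.61,.1)
    print(n);print(a)
    for nm,ce,zs,rs in(('keyway',hub,(.072,),(.0135,.015,.0165,.0185)),('key',sh,(.055,.06,.065),(.0155,))):
        for z in zs:
            for r in rs:
                P=np.stack([ce[0]+r*np.cos(a),ce[1]+r*np.sin(a),0*a+z],-1)[None]
                print(nm,z,r,samp(P).astype(int)[0])
    W=cloud(n,np.load(f'{n}0.npy'))
    D=np.hypot(W[...,0]-sh[0],W[...,1]-sh[1])
    m=(D<.02)&(W[...,2]>.053)&(W[...,2]<.072)
    for p,d,gg in zip(W[m],D[m],g[m]):
        if gg<45: print('darkkey',p,'r%.4f az%.2f'%(d,np.arctan2(p[1]-sh[1],p[0]-sh[0])),gg)
E
```

```text
top
[-1.6 -1.5 -1.4 -1.3 -1.2 -1.1 -1.  -0.9 -0.8 -0.7 -0.6 -0.5 -0.4 -0.3 -0.2 -0.1  0.   0.1  0.2  0.3  0.4  0.5  0.6  0.7  0.8  0.9  1.   1.1  1.2  1.3  1.4
  1.5  1.6]
keyway 0.072 0.0135 [145 144 143 145 147 148 148 140 148 142 144 136 129 135 137 130 114 110  89  55  37  34  35  30  51  99 115 112 117 114 119 122 126]
keyway 0.072 0.015 [142 141 141 142 143 143 144 144 144 142 145 145 146 146 145 143 143 145 123  79  36  31  30  34  86 140 143 143 140 138 140 140 141]
keyway 0.072 0.0165 [143 141 141 142 143 143 143 142 141 141 142 143 142 142 143 144 145 148 140  94  43  35  30  37  88 143 146 145 143 141 140 141 142]
keyway 0.072 0.0185 [144 144 142 142 144 145 143 143 139 140 141 142 142 142 143 143 143 142 147 116  87  91  78  81 135 141 141 141 141 141 139 138 139]
key 0.055 0.0155 [ 48  49  91 121 129 124 125 126 127 130 133 117  83  59  74 107 111  90  72  74  76  79  82  85  84 103 122 128 127 126 126 127 125]
key 0.06 0.0155 [ 55  64  98 136 126 125 125 125 127 130 132 131  92  69  75 106 135 124 104  93  90  85  88  86  82  80  98 124 130 128 127 126 125]
key 0.065 0.
[... 3791 characters left out ...]
49 -0.193  0.063] r0.0153 az0.69 30.0
darkkey [ 0.546 -0.194  0.061] r0.0128 az0.75 26.0
darkkey [ 0.544 -0.195  0.059] r0.0104 az0.84 30.0
darkkey [ 0.549 -0.198  0.057] r0.0128 az0.39 36.0
darkkey [ 0.549 -0.193  0.06 ] r0.0152 az0.67 30.0
darkkey [ 0.548 -0.192  0.061] r0.0152 az0.80 28.0
darkkey [ 0.544 -0.194  0.058] r0.0111 az0.85 31.0
darkkey [ 0.543 -0.194  0.057] r0.0103 az1.01 44.0
darkkey [ 0.549 -0.193  0.058] r0.0155 az0.67 31.0
darkkey [ 0.548 -0.192  0.059] r0.0156 az0.80 27.0
darkkey [ 0.544 -0.195  0.055] r0.0108 az0.83 31.0
darkkey [ 0.549 -0.194  0.055] r0.0144 az0.63 36.0
darkkey [ 0.548 -0.192  0.056] r0.0150 az0.78 25.0
darkkey [ 0.546 -0.193  0.055] r0.0131 az0.87 28.0
```

Crops: the keyway is at azimuth ≈ 0.52 rad, the key at ≈ 0.75 rad, and the plain grey dome is confirmed as the cap. I'll write a move helper and start.

```bash
cat >> h.py <<'E'
from scipy.spatial.transform import Rotation as Ro
def go(x,y,z,az=None):
    s=env.state();R=Ro.from_euler('xyz',s['tool_rot']).as_matrix()
    t=R.T@(np.array([x,y,z])-s['tool_pos'])*1000
    cur=np.arctan2(R[1,2],R[0,2]); tw=0
    if az is not None: tw=-(((az-cur)+np.pi/2)%np.pi-np.pi/2)
    print('from',s['tool_pos'].round(4),'az %.3f'%cur,'tilt',R[:2,0].round(4),'q6 %.2f'%s['joint_pos'][5],'-> t',t.round(1),'twist %.3f'%tw)
E
python3 - <<'E'
from h import *
go(.5428,.1994,.20); go(.47,-.25,.23); print(env.state()['time_s'])
E
```

```text
from [ 0.2045 -0.5641  0.2314] az -1.223 tilt [ 0.     -0.0001] q6 1.35 -> t [  31.3  578.2 -602.5] twist 0.000
from [ 0.2045 -0.5641  0.2314] az -1.223 tilt [ 0.     -0.0001] q6 1.35 -> t [   1.3  356.7 -204.8] twist 0.000
0.7
```

Call:
{"fn": "drive_tool", "kwargs": {"targets": [{"tx": 0, "ty": 40, "tz": -25, "twist": -0.14, "fingers": 0}, {"tx": 0, "ty": 80, "tz": -50, "twist": -0.28, "fingers": 0}, {"tx": 0, "ty": 120, "tz": -70, "twist": -0.42, "fingers": 0}, {"tx": 0, "ty": 160, "tz": -90, "twist": -0.56, "fingers": 0}, {"tx": 0, "ty": 200, "tz": -115, "twist": -0.7, "fingers": 0}, {"tx": 0, "ty": 240, "tz": -140, "twist": -0.84, "fingers": 0}, {"tx": 0, "ty": 275, "tz": -160, "twist": -0.98, "fingers": 0}, {"tx": 0, "ty": 310, "tz": -180, "twist": -1.12, "fingers": 0}, {"tx": 0, "ty": 335, "tz": -195, "twist": -1.26, "fingers": 0}, {"tx": 0, "ty": 356, "tz": -205, "twist": -1.4, "fingers": 0}]}}

```text
time_s: 1.7
tool_pos: [0.4703, -0.2483, 0.2316]
tool_rot: [-0.74, 1.57, -0.556]
ft_force: [0.2, 0.0, 0.3]
grip_width: 0.996
```

```bash
python3 -c "
from h import *
go(.5428,.1994,.15,.2)"
```

```text
from [ 0.4703 -0.2483  0.2316] az 0.184 tilt [ 0.0004 -0.0003] q6 0.65 -> t [ 81.5 426.9 153.2] twist -0.016
```

Call:
{"fn": "drive_tool", "kwargs": {"targets": [{"tx": 0, "ty": 43, "tz": 15, "fingers": 0}, {"tx": 0, "ty": 86, "tz": 31, "fingers": 0}, {"tx": 0, "ty": 129, "tz": 46, "fingers": 0}, {"tx": 0, "ty": 172, "tz": 62, "fingers": 0}, {"tx": 0, "ty": 215, "tz": 77, "fingers": 0}, {"tx": 10, "ty": 258, "tz": 93, "fingers": 0}, {"tx": 20, "ty": 301, "tz": 108, "fingers": 0}, {"tx": 35, "ty": 344, "tz": 123, "fingers": 0}, {"tx": 55, "ty": 385, "tz": 138, "fingers": 0}, {"tx": 75, "ty": 427, "tz": 153, "fingers": 0}]}}

```text
$.targets[0]: bad value
```

```bash
python3 - <<'E'
from h import *
go(.5428,.1994,.033,.2)
p,d=snapshot('scene');cv2.imwrite('pics/s2.png',cv2.resize(p[200:400,300:520],(660,600),interpolation=cv2.INTER_CUBIC))
E
```

```text
from [ 0.4703 -0.2483  0.2316] az 0.184 tilt [ 0.0004 -0.0003] q6 0.65 -> t [198.5 426.9 153.1] twist -0.016
```

View pics/s2.png

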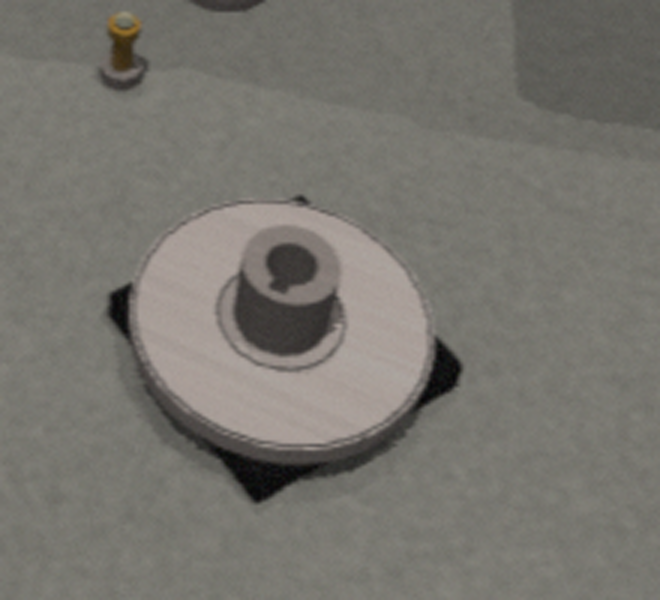

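The move was refused, probably because each row needs a twist, so this picture shows only the untouched lap. Retrying with twist given.

Call:
{"fn": "drive_tool", "kwargs": {"targets": [{"tx": 0, "ty": 43, "tz": 15, "twist": 0, "fingers": 0}, {"tx": 0, "ty": 86, "tz": 31, "twist": 0, "fingers": 0}, {"tx": 0, "ty": 129, "tz": 46, "twist": 0, "fingers": 0}, {"tx": 0, "ty": 172, "tz": 62, "twist": 0, "fingers": 0}, {"tx": 0, "ty": 215, "tz": 77, "twist": 0, "fingers": 0}, {"tx": 10, "ty": 258, "tz": 93, "twist": 0, "fingers": 0}, {"tx": 20, "ty": 301, "tz": 108, "twist": 0, "fingers": 0}, {"tx": 35, "ty": 344, "tz": 123, "twist": 0, "fingers": 0}, {"tx": 55, "ty": 385, "tz": 138, "twist": 0, "fingers": 0}, {"tx": 75, "ty": 427, "tz": 153, "twist": 0, "fingers": 0}]}}

```text
time_s: 2.75
tool_pos: [0.545, 0.199, 0.1559]
tool_rot: [-0.23, 1.57, -0.054]
ft_force: [1.6, -0.5, 1.2]
grip_width: 1.001
```

```bash
python3 - <<'E'
from h import *
go(.5428,.1994,.033)
p,d=snapshot('scene');cv2.imwrite('pics/s3.png',cv2.resize(p[130:400,240:560],(710,600),interpolation=cv2.INTER_CUBIC))
E
```

```text
from [0.545  0.199  0.1559] az 0.176 tilt [ 0.0012 -0.0001] q6 1.52 -> t [122.9   0.8  -2.3] twist 0.000
```

View pics/s3.png

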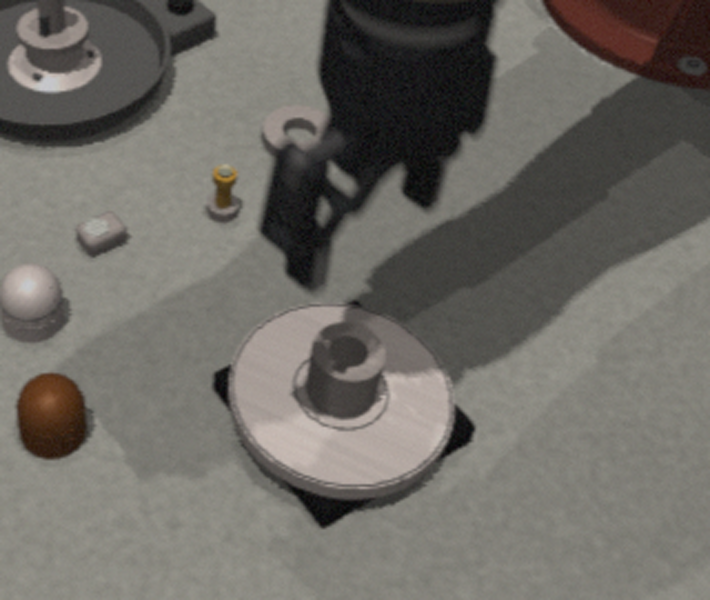

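Seen in the crop: the open gripper hangs over the lap hub at (345,370), well aligned. Descending.

Call:
{"fn": "drive_tool", "kwargs": {"targets": [{"tx": 35, "ty": 0, "tz": -2, "twist": 0, "fingers": 0}, {"tx": 70, "ty": 0, "tz": -2, "twist": 0, "fingers": 0}, {"tx": 95, "ty": 0, "tz": -2, "twist": 0, "fingers": 0}, {"tx": 110, "ty": 0, "tz": -2, "twist": 0, "fingers": 0}, {"tx": 118, "ty": 0, "tz": -2, "twist": 0, "fingers": 0.2}, {"tx": 120, "ty": 0, "tz": -2, "twist": 0, "fingers": 0.4}, {"tx": 121, "ty": 0, "tz": -2, "twist": 0, "fingers": 0.6}, {"tx": 121, "ty": 0, "tz": -2, "twist": 0, "fingers": 0.7}, {"tx": 121, "ty": 0, "tz": -2, "twist": 0, "fingers": 0.7}, {"tx": 121, "ty": 0, "tz": -2, "twist": 0, "fingers": 0.7}], "newtons": 30}}

```text
time_s: 3.8
tool_pos: [0.5435, 0.1968, 0.0364]
tool_rot: [-0.254, 1.569, -0.077]
ft_force: [-2.2, -0.7, 6.6]
grip_width: 0.504
```

Call:
{"fn": "drive_tool", "kwargs": {"targets": [{"tx": 0, "ty": 0, "tz": 0, "twist": 0, "fingers": 0.8}, {"tx": 0, "ty": 0, "tz": 0, "twist": 0, "fingers": 0.8}, {"tx": 0, "ty": 0, "tz": 0, "twist": 0, "fingers": 0.8}], "newtons": 70}}

```text
time_s: 4.1
tool_pos: [0.5437, 0.1968, 0.0367]
tool_rot: [-0.228, 1.569, -0.051]
ft_force: [-1.1, -0.5, 7.2]
grip_width: 0.498
```

Call:
{"fn": "drive_tool", "kwargs": {"targets": [{"tx": -5, "ty": 0, "tz": 0, "twist": 0, "fingers": 0.8}, {"tx": -20, "ty": 0, "tz": 0, "twist": 0, "fingers": 0.8}, {"tx": -50, "ty": 0, "tz": 0, "twist": 0, "fingers": 0.8}, {"tx": -80, "ty": 0, "tz": 0, "twist": 0, "fingers": 0.8}, {"tx": -110, "ty": 0, "tz": 0, "twist": 0, "fingers": 0.8}, {"tx": -130, "ty": 0, "tz": 0, "twist": 0, "fingers": 0.8}, {"tx": -150, "ty": 0, "tz": 0, "twist": 0, "fingers": 0.8}]}}

```text
time_s: 4.8
tool_pos: [0.5427, 0.1969, 0.1871]
tool_rot: [0.051, 1.57, 0.228]
ft_force: [0.4, 1.0, -5.9]
grip_width: 0.492
```

```bash
python3 - <<'E'
from h import *
print(env.state()['ft_force'],env.state()['torque'])
go(.5383,-.2035,.185,.176+.22)
go(.5428,.1994,.185)
E
```

```text
[ 0.40518337  1.04661609 -5.94159357] [-0.02726266 -0.02200324  0.03486671]
from [0.5427 0.1969 0.1871] az 0.177 tilt [0.0005 0.0001] q6 1.52 -> t [   2.1 -393.4  -74.8] twist -0.219
from [0.5427 0.1969 0.1871] az 0.177 tilt [0.0005 0.0001] q6 1.52 -> t [2.1 2.4 0.6] twist 0.000
```

Call:
{"fn": "drive_tool", "kwargs": {"targets": [{"tx": 0, "ty": -30, "tz": -6, "twist": 0, "fingers": 0.8}, {"tx": 0, "ty": -70, "tz": -13, "twist": 0, "fingers": 0.8}, {"tx": 0, "ty": -115, "tz": -22, "twist": 0, "fingers": 0.8}, {"tx": 0, "ty": -160, "tz": -30, "twist": 0, "fingers": 0.8}, {"tx": 0, "ty": -205, "tz": -39, "twist": 0, "fingers": 0.8}, {"tx": 0, "ty": -250, "tz": -47, "twist": 0, "fingers": 0.8}, {"tx": 0, "ty": -295, "tz": -56, "twist": 0, "fingers": 0.8}, {"tx": 0, "ty": -340, "tz": -64, "twist": 0, "fingers": 0.8}, {"tx": 0, "ty": -375, "tz": -71, "twist": 0, "fingers": 0.8}, {"tx": 0, "ty": -396, "tz": -75, "twist": 0, "fingers": 0.8}]}}

```text
time_s: 5.8
tool_pos: [0.5381, -0.2089, 0.1858]
tool_rot: [-1.992, 1.57, -1.817]
ft_force: [0.0, -0.1, -6.3]
grip_width: 0.497
```

Call:
{"fn": "drive_tool", "kwargs": {"targets": [{"tx": 15, "ty": 0, "tz": 0, "twist": 0, "fingers": 0.8}, {"tx": 30, "ty": 0, "tz": 0, "twist": 0, "fingers": 0.8}, {"tx": 40, "ty": 0, "tz": 0, "twist": 0, "fingers": 0.8}, {"tx": 40, "ty": 0, "tz": 0, "twist": 0, "fingers": 0.8}]}}

```text
time_s: 6.2
tool_pos: [0.5375, -0.2043, 0.1428]
tool_rot: [2.352, 1.567, 2.53]
ft_force: [-0.1, -0.2, -6.8]
grip_width: 0.496
```

```bash
python3 - <<'E'
from h import *
from scipy.optimize import least_squares
np.set_printoptions(precision=4,suppress=True)
s=env.state();print(s['tool_pos'],s['ft_force'],s['joint_pos'])
ims=[]
for n in('top','scene'):
    p,d=snapshot(n);np.save(f'{n}4.npy',d);cv2.imwrite(f'pics/{n}4r.png',p)
    W=cloud(n,d);z0=s['tool_pos'][2]-.0167
    D=np.hypot(W[...,0]-.5383,W[...,1]+.2035)
    A=W[(D<.09)&(np.abs(W[...,2]-z0-.012)<.005)]
    print(n,len(A),'disc mid',(A.min(0)+A.max(0))/2,A.max(0)-A.min(0),'z',np.median(A[:,2])-z0)
    ci=camera_info(n);K=np.array(ci['K']);M=np.linalg.inv(np.array(ci['cam_to_world']))
    c=M[:3,:3]@np.array([.5383,-.2035,.115])+M[:3,3];u=K@c;u=(u/u[2]).astype(int)
    ims.append(cv2.resize(p[u[1]-55:u[1]+55,u[0]-70:u[0]+70],(400,314),interpolation=cv2.INTER_CUBIC))
cv2.imwrite('pics/m4.png',cv2.convertScaleAbs(np.hstack(ims),alpha=1.6))
E
```

```text
[ 0.5375 -0.2043  0.1428] [-0.1002 -0.1919 -6.8081] [-0.5906  0.035  -0.1351  1.4046  0.0001  0.8019]
top 1081 disc mid [ 0.5597 -0.1671  0.1381] [0.0993 0.0707 0.0098] z 0.012323958389443668
scene 2263 disc mid [ 0.5372 -0.1995  0.1381] [0.1402 0.1418 0.01  ] z 0.013256266820459994
```

View pics/m4.png

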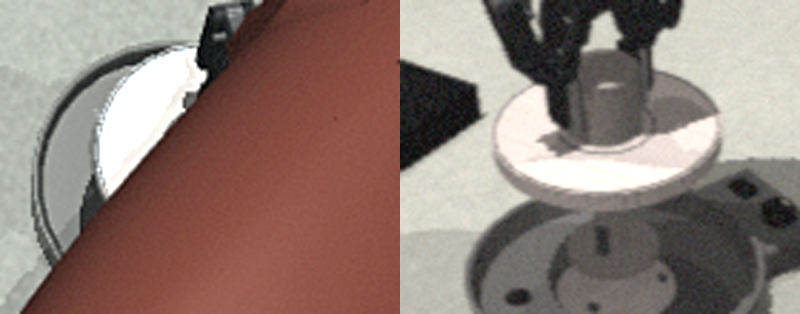

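```bash
cat >> h.py <<'E'
from scipy.optimize import minimize
def proj(n,P):
    ci=camera_info(n);K=np.array(ci['K']);M=np.linalg.inv(np.array(ci['cam_to_world']))
    u=(P@M[:3,:3].T+M[:3,3])@K.T;return u[...,:2]/u[...,2:]
def fitc(n,im,x,y,z,r,sgn=1,dl=.0016,clip=40):
    g=cv2.cvtColor(im,cv2.COLOR_BGR2GRAY).astype(np.float32) if im.ndim==3 else im
    a=np.linspace(0,2*np.pi,240,endpoint=False)
    def S(c,rr):
        u=proj(n,np.stack([c[0]+rr*np.cos(a),c[1]+rr*np.sin(a),0*a+z],-1)[None]).astype(np.float32)
        return cv2.remap(g,u[...,0].copy(),u[...,1].copy(),cv2.INTER_LINEAR)[0]
    f=lambda c:-np.clip(sgn*(S(c,r-dl)-S(c,r+dl)),-5,clip).mean()
    G=[(f((x+i*.001,y+j*.001)),x+i*.001,y+j*.001) for i in range(-6,7) for j in range(-6,7)]
    b=min(G);o=minimize(f,b[1:],method='Nelder-Mead',options=dict(initial_simplex=[[b[1],b[2]],[b[1]+.0008,b[2]],[b[1],b[2]+.0008]],xatol=1e-5))
    return o.x.round(5),round(-o.fun,1)
E
python3 - <<'E'
from h import *
s0=cv2.imread('pics/scene0.png');s4=cv2.imread('pics/scene4r.png');t0=cv2.imread('pics/top0.png')
go(0,0,0)
for dl in(.0012,.002):
    print('flange s',fitc('scene',s0,.538,-.203,.05,.03,dl=dl),'top',fitc('top',t0,.538,-.203,.05,.03,dl=dl))
    print('hub0 s',fitc('scene',s0,.541,.2,.072,.022,dl=dl),'top',fitc('top',t0,.541,.2,.072,.022,dl=dl))
    print('lap0 s',fitc('scene',s0,.541,.2,.032,.07,dl=dl),'top',fitc('top',t0,.541,.2,.032,.07,dl=dl))
    print('lap4 s',fitc('scene',s4,.5372,-.1995,.138,.07,dl=dl))
    print('shaftend top',fitc('top',t0,.538,-.203,.114,.008,dl=dl))
    print('pan s',fitc('scene',s0,.538,-.203,.03,.1,dl=dl,sgn=-1),fitc('scene',s0,.538,-.203,.03,.1,dl=dl,sgn=1))
E
```

```text
from [ 0.5386 -0.2052  0.1451] az 0.178 tilt [-0.0005  0.0004] q6 0.80 -> t [ 145.5  297.3 -493.7] twist 0.000
flange s (array([ 0.53614, -0.20283]), np.float64(26.6)) top (array([ 0.53904, -0.20383]), np.float64(29.6))
hub0 s (array([0.54063, 0.20041]), np.float64(11.5)) top (array([0.54317, 0.19889]), np.float64(18.9))
lap0 s (array([0.54242, 0.20294]), np.float64(20.9)) top (array([0.54196, 0.1987 ]), np.float64(22.5))Traceback (most recent call last):
  File "<stdin>", line 8, in <module>
  File "h.py", line 33, in fitc
    G=[(f((x+i*.001,y+j*.001)),x+i*.001,y+j*.001) for i in range(-6,7) for j in range(-6,7)]
        ~^^^^^^^^^^^^^^^^^^^^^
  File "h.py", line 32, in <lambda>
    f=lambda c:-np.clip(sgn*(S(c,r-dl)-S(c,r+dl)),-5,clip).mean()
                             ~^^^^^^^^
  File "h.py", line 30, in S
    u=proj(n,np.stack([c[0]+rr*np.cos(a),c[1]+rr*np.sin(a),0*a+z],-1)[None]).astype(np.float32)
      ~~~~^^^^^^^^^^^^^^^^^^^^^^^^^^^^^^^^^^^^^^^^^^^^^^^^^^^^^^^^^^^^^^^^^^
  File "h.py", line 24, in proj
    ci=camera_info(n);K=np.array(ci['K']);M=np.linalg.inv(np.array(ci['cam_to_world']))
ValueError: time passes only in moves, steps and waits
```

```bash
cat > ed.py <<'E'
s=open('h.py').read()
s=s.replace("def proj(n,P):\n    ci=camera_info(n);K=np.array(ci['K']);M=np.linalg.inv(np.array(ci['cam_to_world']))\n","_c={}\ndef proj(n,P):\n    if n not in _c:\n        ci=camera_info(n);_c[n]=np.array(ci['K']),np.linalg.inv(np.array(ci['cam_to_world']))\n    K,M=_c[n]\n")
open('h.py','w').write(s)
E
python3 ed.py; python3 - <<'E'
from h import *
p,d=snapshot('scene');cv2.imwrite('pics/scene5r.png',p);go(0,0,0);go(0,0,0);print(env.state()['time_s'])
s0=cv2.imread('pics/scene0.png');s4=p;t0=cv2.imread('pics/top0.png')
W=cloud('scene',d)
D=np.hypot(W[...,0]-.5383,W[...,1]+.2035)
A=W[(D<.09)&(np.abs(W[...,2]-.140)<.006)];print('disc mid',(A.min(0)+A.max(0))/2,A.max(0)-A.min(0))
for dl in(.0012,.002,.003):
    print('flange s',fitc('scene',s0,.538,-.203,.05,.03,dl=dl),'lap0 s',fitc('scene',s0,.541,.2,.032,.07,dl=dl),'hub0',fitc('scene',s0,.541,.2,.072,.022,dl=dl))
    print('lap5 s',fitc('scene',s4,.5372,-.1995,.140,.07,dl=dl))
    print('shaftend top',fitc('top',t0,.538,-.203,.114,.008,dl=dl),'scene',fitc('scene',s0,.538,-.203,.114,.008,dl=dl))
E
```

```text
from [ 0.5389 -0.2056  0.1458] az 0.178 tilt [ 0.0004 -0.0003] q6 0.80 -> t [ 145.5  297.8 -494.1] twist 0.000
from [ 0.5389 -0.2056  0.1458] az 0.178 tilt [ 0.0004 -0.0003] q6 0.80 -> t [ 145.5  297.8 -494.1] twist 0.000
6.35
disc mid [ 0.53715818 -0.19912847  0.14001939] [0.14105355 0.13768428 0.01195238]
flange s (array([ 0.53614, -0.20283]), np.float64(26.6)) lap0 s (array([0.54242, 0.20294]), np.float64(20.9)) hub0 (array([0.54063, 0.20041]), np.float64(11.5))
lap5 s (array([ 0.5322 , -0.20251]), np.float64(10.6))
shaftend top (array([ 0.53856, -0.20297]), np.float64(31.6)) scene (array([ 0.53524, -0.20364]), np.float64(7.6))
flange s (array([ 0.53596, -0.2025 ]), np.float64(33.7)) lap0 s (array([0.54178, 0.20179]), np.float64(28.2)) hub0 (array([0.54091, 0.2012 ]), np.float64(11.4))
lap5 s (array([ 0.53233, -0.20196]), np.float64(15.3))
shaftend top (array([ 0.53823, -0.20247]), np.float64(32.4)) scene (array([ 0.53559, -0.20371]), np.float64(11.2))
flange s (array([ 0.53535, -0.2025 ]), np.float64(34.4)) lap0 s (array([0.5423 , 0.20198]), np.float64(35.9)) hub0 (array([0.54175, 0.20155]), np.float64(11.0))
lap5 s (array([ 0.53215, -0.20127]), np.float64(17.4))
shaftend top (array([ 0.5371, -0.2012]), np.float64(28.4)) scene (array([ 0.53642, -0.20384]), np.float64(13.4))
```

Call:
{"fn": "drive_tool", "kwargs": {"targets": [{"tx": 6, "ty": -0.5, "tz": -0.5, "twist": 0, "fingers": 0.8}, {"tx": 11, "ty": -0.5, "tz": -0.5, "twist": 0, "fingers": 0.8}, {"tx": 14, "ty": -0.5, "tz": -0.5, "twist": 0, "fingers": 0.8}, {"tx": 16, "ty": -0.5, "tz": -0.5, "twist": 0, "fingers": 0.8}, {"tx": 18, "ty": -0.5, "tz": -0.5, "twist": 0, "fingers": 0.8}, {"tx": 19, "ty": -0.5, "tz": -0.5, "twist": 0, "fingers": 0.8}, {"tx": 19, "ty": -0.5, "tz": -0.5, "twist": 0, "fingers": 0.8}]}}

```text
time_s: 7.05
tool_pos: [0.5382, -0.2067, 0.1262]
tool_rot: [3.026, 1.571, -3.08]
ft_force: [-0.0, 0.7, -5.9]
grip_width: 0.497
```

Call:
{"fn": "drive_tool", "kwargs": {"targets": [{"tx": 1, "ty": 0, "tz": 0, "twist": 0, "fingers": 0.8}, {"tx": 2, "ty": 0, "tz": 0, "twist": 0, "fingers": 0.8}, {"tx": 3, "ty": 0, "tz": 0, "twist": 0, "fingers": 0.8}, {"tx": 3, "ty": 0, "tz": 0, "twist": 0, "fingers": 0.8}]}}

```text
time_s: 7.45
tool_pos: [0.5382, -0.2067, 0.1231]
tool_rot: [2.738, 1.571, 2.915]
ft_force: [-0.1, 0.4, -5.8]
grip_width: 0.496
```

Call:
{"fn": "drive_tool", "kwargs": {"targets": [{"tx": 1, "ty": 0, "tz": 0, "twist": 0, "fingers": 0.8}, {"tx": 2, "ty": 0, "tz": 0, "twist": 0, "fingers": 0.8}, {"tx": 3, "ty": 0, "tz": 0, "twist": 0, "fingers": 0.8}, {"tx": 3, "ty": 0, "tz": 0, "twist": 0, "fingers": 0.8}]}}

```text
time_s: 7.85
tool_pos: [0.5382, -0.2067, 0.1201]
tool_rot: [2.754, 1.571, 2.931]
ft_force: [0.5, 0.5, -6.2]
grip_width: 0.495
```

Call:
{"fn": "drive_tool", "kwargs": {"targets": [{"tx": 1.5, "ty": 0, "tz": 0, "twist": 0, "fingers": 0.8}, {"tx": 3, "ty": 0, "tz": 0, "twist": 0, "fingers": 0.8}, {"tx": 4.5, "ty": 0, "tz": 0, "twist": 0, "fingers": 0.8}, {"tx": 6, "ty": 0, "tz": 0, "twist": 0, "fingers": 0.8}, {"tx": 8, "ty": 0, "tz": 0, "twist": 0, "fingers": 0.8}, {"tx": 8, "ty": 0, "tz": 0, "twist": 0, "fingers": 0.8}]}}

```text
time_s: 8.45
tool_pos: [0.5381, -0.2066, 0.1118]
tool_rot: [2.483, 1.57, 2.66]
ft_force: [-0.8, -1.0, -7.3]
grip_width: 0.497
```

Call:
{"fn": "drive_tool", "kwargs": {"targets": [{"tx": 3, "ty": 0, "tz": 0, "twist": 0, "fingers": 0.8}, {"tx": 6, "ty": 0, "tz": 0, "twist": 0, "fingers": 0.8}, {"tx": 9, "ty": 0, "tz": 0, "twist": 0, "fingers": 0.8}, {"tx": 12, "ty": 0, "tz": 0, "twist": 0, "fingers": 0.8}, {"tx": 15, "ty": 0, "tz": 0, "twist": 0, "fingers": 0.8}, {"tx": 18, "ty": 0, "tz": 0, "twist": 0, "fingers": 0.8}, {"tx": 20, "ty": 0, "tz": 0, "twist": 0, "fingers": 0.8}, {"tx": 20, "ty": 0, "tz": 0, "twist": 0, "fingers": 0.8}]}}

```text
time_s: 9.25
tool_pos: [0.5381, -0.2066, 0.0919]
tool_rot: [2.558, 1.57, 2.735]
ft_force: [-0.6, 0.2, -6.7]
grip_width: 0.497
```

```bash
python3 - <<'E'
from h import *
s=env.state();print(s['ft_force'],s['torque'])
p,d=snapshot('scene');go(0,0,0)
u=proj('scene',np.array([.5375,-.203,.09]))
c,r=u.astype(int);cv2.imwrite('pics/s6.png',cv2.convertScaleAbs(cv2.resize(p[r-75:r+75,c-100:c+100],(800,600),interpolation=cv2.INTER_CUBIC),alpha=1.5))
E
```

```text
[-0.56710435  0.20027388 -6.69806628] [0.01815824 0.02588283 0.05570274]
from [ 0.5382 -0.2067  0.0922] az 0.177 tilt [-0.0002  0.    ] q6 0.80 -> t [  92.3  298.2 -493.4] twist 0.000
```

View pics/s6.png

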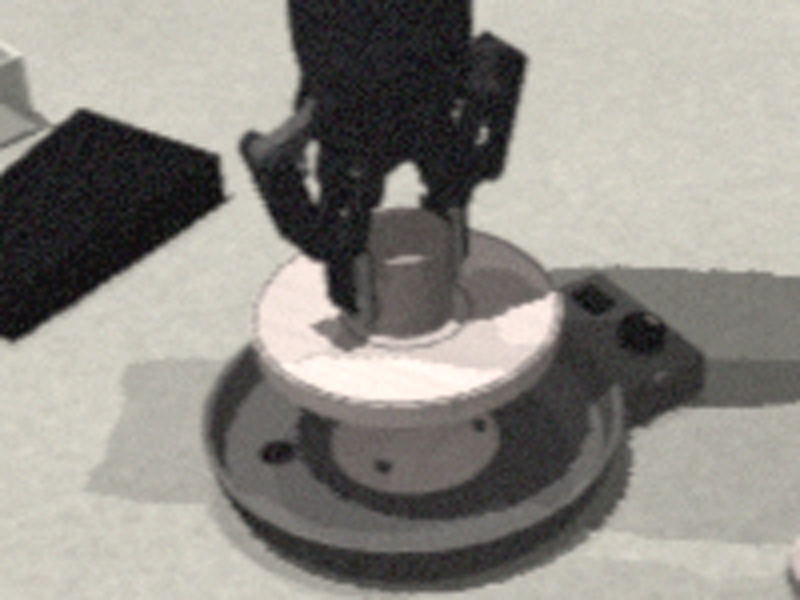

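The lap hangs on the shaft above the flange, at about (410,330). Feeling for the key top.

Call:
{"fn": "drive_tool", "kwargs": {"targets": [{"tx": 1, "ty": 0, "tz": 0, "twist": 0, "fingers": 0.8}, {"tx": 2, "ty": 0, "tz": 0, "twist": 0, "fingers": 0.8}, {"tx": 3, "ty": 0, "tz": 0, "twist": 0, "fingers": 0.8}, {"tx": 4, "ty": 0, "tz": 0, "twist": 0, "fingers": 0.8}, {"tx": 4, "ty": 0, "tz": 0, "twist": 0, "fingers": 0.8}]}}

```text
time_s: 9.8
tool_pos: [0.5382, -0.2067, 0.0881]
tool_rot: [3.008, 1.571, -3.098]
ft_force: [-0.8, -0.2, -6.1]
grip_width: 0.499
```

Call:
{"fn": "drive_tool", "kwargs": {"targets": [{"tx": 0.5, "ty": 0, "tz": 0, "twist": 0, "fingers": 0.8}, {"tx": 1, "ty": 0, "tz": 0, "twist": 0, "fingers": 0.8}, {"tx": 1, "ty": 0, "tz": 0, "twist": 0, "fingers": 0.8}]}}

```text
time_s: 10.1
tool_pos: [0.5382, -0.2067, 0.0872]
tool_rot: [-2.924, 1.571, -2.747]
ft_force: [-0.0, 0.4, -6.4]
grip_width: 0.497
```

Call:
{"fn": "drive_tool", "kwargs": {"targets": [{"tx": 0.5, "ty": 0, "tz": 0, "twist": 0, "fingers": 0.8}, {"tx": 0.5, "ty": 0, "tz": 0, "twist": 0, "fingers": 0.8}]}}

```text
time_s: 10.3
tool_pos: [0.5382, -0.2067, 0.0867]
tool_rot: [-3.045, 1.571, -2.868]
ft_force: [0.8, -0.5, -6.6]
grip_width: 0.497
```

Call:
{"fn": "drive_tool", "kwargs": {"targets": [{"tx": 0.4, "ty": 0, "tz": 0, "twist": 0, "fingers": 0.8}, {"tx": 0.4, "ty": 0, "tz": 0, "twist": 0, "fingers": 0.8}]}}

```text
time_s: 10.5
tool_pos: [0.5383, -0.2067, 0.0864]
tool_rot: [-1.642, 1.571, -1.465]
ft_force: [-0.4, -1.1, -5.1]
grip_width: 0.497
```

Call:
{"fn": "drive_tool", "kwargs": {"targets": [{"tx": 0.4, "ty": 0, "tz": 0, "twist": 0, "fingers": 0.8}, {"tx": 0.4, "ty": 0, "tz": 0, "twist": 0, "fingers": 0.8}]}}

```text
time_s: 10.7
tool_pos: [0.5382, -0.2066, 0.0859]
tool_rot: [2.164, 1.571, 2.341]
ft_force: [-0.8, 0.2, -6.0]
grip_width: 0.499
```

Call:
{"fn": "drive_tool", "kwargs": {"targets": [{"tx": 0.4, "ty": 0, "tz": 0, "twist": 0, "fingers": 0.8}, {"tx": 0.4, "ty": 0, "tz": 0, "twist": 0, "fingers": 0.8}]}}

```text
time_s: 10.9
tool_pos: [0.5382, -0.2066, 0.0854]
tool_rot: [2.322, 1.571, 2.499]
ft_force: [-0.3, 0.9, -6.2]
grip_width: 0.496
```

Call:
{"fn": "drive_tool", "kwargs": {"targets": [{"tx": 0.5, "ty": 0, "tz": 0, "twist": 0, "fingers": 0.8}, {"tx": 0.5, "ty": 0, "tz": 0, "twist": 0, "fingers": 0.8}]}}

```text
time_s: 11.1
tool_pos: [0.5382, -0.2066, 0.085]
tool_rot: [2.307, 1.571, 2.484]
ft_force: [-1.1, 2.2, -6.6]
grip_width: 0.499
```

Call:
{"fn": "drive_tool", "kwargs": {"targets": [{"tx": 0.5, "ty": 0, "tz": 0, "twist": 0, "fingers": 0.8}, {"tx": 0.5, "ty": 0, "tz": 0, "twist": 0, "fingers": 0.8}]}}

```text
time_s: 11.3
tool_pos: [0.5382, -0.2066, 0.0845]
tool_rot: [2.196, 1.571, 2.373]
ft_force: [-0.0, 2.0, -5.4]
grip_width: 0.5
```

Call:
{"fn": "drive_tool", "kwargs": {"targets": [{"tx": 0.5, "ty": 0, "tz": 0, "twist": 0, "fingers": 0.8}, {"tx": 0.5, "ty": 0, "tz": 0, "twist": 0, "fingers": 0.8}]}}

```text
time_s: 11.5
tool_pos: [0.5382, -0.2066, 0.084]
tool_rot: [2.614, 1.571, 2.791]
ft_force: [-1.0, 1.9, -6.0]
grip_width: 0.5
```

Call:
{"fn": "drive_tool", "kwargs": {"targets": [{"tx": 0.5, "ty": 0, "tz": 0, "twist": 0, "fingers": 0.8}, {"tx": 0.5, "ty": 0, "tz": 0, "twist": 0, "fingers": 0.8}]}}

```text
time_s: 11.7
tool_pos: [0.5382, -0.2067, 0.0835]
tool_rot: [2.265, 1.571, 2.442]
ft_force: [-1.1, 2.4, -6.6]
grip_width: 0.497
```

```bash
python3 - <<'E'
from h import *
s=env.state();print(s['ft_force'],s['torque'])
p,d=snapshot('scene');go(0,0,0);cv2.imwrite('pics/scene7r.png',p)
W=cloud('scene',d);D=np.hypot(W[...,0]-.537,W[...,1]+.202)
z=W[(D>.035)&(D<.066)][:,2];z=z[(z>.06)&(z<.11)];print('disc top z',np.median(z),len(z))
h=W[(D<.024)];hz=h[:,2];print('hub top',np.percentile(hz[(hz>.10)&(hz<.14)],[5,25,50,75,95]))
E
```

```text
[-1.12496991  2.39191949 -6.63218209] [0.42379967 0.22716158 0.07569959]
from [ 0.5382 -0.2067  0.0835] az 0.177 tilt [-0.0001  0.0001] q6 0.80 -> t [  83.6  298.2 -493.4] twist 0.000
disc top z 0.07881304838728498 1411
hub top [0.10234725 0.1112297  0.1160657  0.11893091 0.1241576 ]
```

Call:
{"fn": "drive_tool", "kwargs": {"targets": [{"tx": 0.5, "ty": 0, "tz": 0, "twist": 0, "fingers": 0.8}, {"tx": 1, "ty": 0, "tz": 0, "twist": 0, "fingers": 0.8}, {"tx": 1, "ty": 0, "tz": 0, "twist": 0, "fingers": 0.8}]}}

```text
time_s: 12.05
tool_pos: [0.5382, -0.2067, 0.0825]
tool_rot: [2.48, 1.571, 2.657]
ft_force: [-0.7, 1.9, -6.3]
grip_width: 0.495
```

The underside is already about 4 mm below the key top, at ~6 N reading, which is just the lap's weight. So the keyway has met the key. The small side load (tangential, 2.4 N) says turn slightly toward + yaw; I'll relieve that and continue.

Call:
{"fn": "drive_tool", "kwargs": {"targets": [{"tx": 0, "ty": 0, "tz": 0, "twist": -0.015, "fingers": 0.8}, {"tx": 0, "ty": 0, "tz": 0, "twist": -0.03, "fingers": 0.8}, {"tx": 0, "ty": 0, "tz": 0, "twist": -0.03, "fingers": 0.8}]}}

```text
time_s: 12.35
tool_pos: [0.5384, -0.2068, 0.0826]
tool_rot: [-0.856, 1.57, -0.648]
ft_force: [0.2, 1.0, -6.3]
grip_width: 0.497
```

```bash
python3 - <<'E'
from h import *
s=env.state();print(s['ft_force'],s['torque'])
E
```

```text
[ 0.15259601  1.04928463 -6.3285781 ] [ 0.22957382 -0.16625264  0.01519457]
```

Call:
{"fn": "drive_tool", "kwargs": {"targets": [{"tx": 1, "ty": 0, "tz": 0, "twist": 0, "fingers": 0.8}, {"tx": 2, "ty": 0, "tz": 0, "twist": 0, "fingers": 0.8}, {"tx": 3, "ty": 0, "tz": 0, "twist": 0, "fingers": 0.8}, {"tx": 4, "ty": 0, "tz": 0, "twist": 0, "fingers": 0.8}]}}

```text
time_s: 12.75
tool_pos: [0.5384, -0.2068, 0.0786]
tool_rot: [-0.917, 1.57, -0.71]
ft_force: [0.9, 2.2, -5.0]
grip_width: 0.494
```

Call:
{"fn": "drive_tool", "kwargs": {"targets": [{"tx": 1, "ty": 0, "tz": 0, "twist": 0, "fingers": 0.8}, {"tx": 2, "ty": 0, "tz": 0, "twist": 0, "fingers": 0.8}, {"tx": 3, "ty": 0, "tz": 0, "twist": 0, "fingers": 0.8}, {"tx": 4, "ty": 0, "tz": 0, "twist": 0, "fingers": 0.8}]}}

```text
time_s: 13.15
tool_pos: [0.5383, -0.2068, 0.0745]
tool_rot: [-1.751, 1.571, -1.544]
ft_force: [0.1, 1.1, -6.3]
grip_width: 0.493
```

Call:
{"fn": "drive_tool", "kwargs": {"targets": [{"tx": 1, "ty": 0, "tz": 0, "twist": 0, "fingers": 0.8}, {"tx": 2, "ty": 0, "tz": 0, "twist": 0, "fingers": 0.8}, {"tx": 3, "ty": 0, "tz": 0, "twist": 0, "fingers": 0.8}, {"tx": 4, "ty": 0, "tz": 0, "twist": 0, "fingers": 0.8}]}}

```text
time_s: 13.55
tool_pos: [0.5383, -0.2068, 0.0705]
tool_rot: [-1.56, 1.571, -1.353]
ft_force: [1.3, 1.9, -6.3]
grip_width: 0.496
```

```bash
python3 - <<'E'
from h import *
s=env.state();print(s['ft_force'],s['torque'])
p,d=snapshot('scene');go(0,0,0);cv2.imwrite('pics/scene7r.png',p)
W=cloud('scene',d);D=np.hypot(W[...,0]-.537,W[...,1]+.202)
z=W[(D>.035)&(D<.066)][:,2];z=z[(z>.05)&(z<.10)];print('disc top z',np.median(z),len(z))
E
```

```text
[ 1.29976387  1.91615361 -6.25156512] [ 0.28524215 -0.14277247 -0.00461755]
from [ 0.5382 -0.2067  0.0704] az 0.207 tilt [-0.0001 -0.0001] q6 0.77 -> t [  70.4  312.9 -484.3] twist 0.000
disc top z 0.06578978022653825 1406
```

Disc top is at 65.8 mm, so the underside is about 3.5 mm above home. Finishing in small steps to contact.

Call:
{"fn": "drive_tool", "kwargs": {"targets": [{"tx": 1, "ty": 0, "tz": 0, "twist": 0, "fingers": 0.8}, {"tx": 2, "ty": 0, "tz": 0, "twist": 0, "fingers": 0.8}, {"tx": 2, "ty": 0, "tz": 0, "twist": 0, "fingers": 0.8}]}}

```text
time_s: 13.9
tool_pos: [0.5382, -0.2067, 0.0684]
tool_rot: [-3.023, 1.571, -2.816]
ft_force: [1.2, 1.2, -7.1]
grip_width: 0.494
```

Call:
{"fn": "drive_tool", "kwargs": {"targets": [{"tx": 0.5, "ty": 0, "tz": 0, "twist": 0, "fingers": 0.8}, {"tx": 0.5, "ty": 0, "tz": 0, "twist": 0, "fingers": 0.8}]}}

```text
time_s: 14.1
tool_pos: [0.5383, -0.2067, 0.068]
tool_rot: [-2.433, 1.571, -2.226]
ft_force: [-0.5, 0.7, -6.4]
grip_width: 0.496
```

Call:
{"fn": "drive_tool", "kwargs": {"targets": [{"tx": 0.5, "ty": 0, "tz": 0, "twist": 0, "fingers": 0.8}, {"tx": 0.5, "ty": 0, "tz": 0, "twist": 0, "fingers": 0.8}]}}

```text
time_s: 14.3
tool_pos: [0.5383, -0.2067, 0.0676]
tool_rot: [-1.564, 1.571, -1.357]
ft_force: [1.0, 1.2, -6.2]
grip_width: 0.495
```

Call:
{"fn": "drive_tool", "kwargs": {"targets": [{"tx": 0.4, "ty": 0, "tz": 0, "twist": 0, "fingers": 0.8}, {"tx": 0.4, "ty": 0, "tz": 0, "twist": 0, "fingers": 0.8}]}}

```text
time_s: 14.5
tool_pos: [0.5383, -0.2068, 0.0672]
tool_rot: [-1.31, 1.571, -1.103]
ft_force: [1.4, 1.1, -6.1]
grip_width: 0.495
```

Call:
{"fn": "drive_tool", "kwargs": {"targets": [{"tx": 0.4, "ty": 0, "tz": 0, "twist": 0, "fingers": 0.8}, {"tx": 0.4, "ty": 0, "tz": 0, "twist": 0, "fingers": 0.8}]}}

```text
time_s: 14.7
tool_pos: [0.5383, -0.2068, 0.0668]
tool_rot: [-1.63, 1.571, -1.423]
ft_force: [0.2, 0.4, -6.5]
grip_width: 0.493
```

Call:
{"fn": "drive_tool", "kwargs": {"targets": [{"tx": 0.4, "ty": 0, "tz": 0, "twist": 0, "fingers": 0.8}, {"tx": 0.4, "ty": 0, "tz": 0, "twist": 0, "fingers": 0.8}]}}

```text
time_s: 14.9
tool_pos: [0.5383, -0.2068, 0.0667]
tool_rot: [-1.393, 1.571, -1.186]
ft_force: [-0.9, 2.6, -2.1]
grip_width: 0.499
```

Call:
{"fn": "drive_tool", "kwargs": {"targets": [{"tx": 0.3, "ty": 0, "tz": 0, "twist": 0, "fingers": 0.8}, {"tx": 0.3, "ty": 0, "tz": 0, "twist": 0, "fingers": 0.8}]}}

```text
time_s: 15.1
tool_pos: [0.5383, -0.2068, 0.0666]
tool_rot: [-1.256, 1.57, -1.049]
ft_force: [-3.9, 2.8, 2.8]
grip_width: 0.495
```

Contact came at TCP z = 66.7 mm, exactly the predicted home height, with about 9 N on the flange. Releasing and backing off.

Call:
{"fn": "drive_tool", "kwargs": {"targets": [{"tx": -0.2, "ty": 0, "tz": 0, "twist": 0, "fingers": 0.5}, {"tx": -0.2, "ty": 0, "tz": 0, "twist": 0, "fingers": 0.4}, {"tx": -0.2, "ty": 0, "tz": 0, "twist": 0, "fingers": 0.3}, {"tx": -0.2, "ty": 0, "tz": 0, "twist": 0, "fingers": 0.2}, {"tx": -0.2, "ty": 0, "tz": 0, "twist": 0, "fingers": 0.15}, {"tx": -0.2, "ty": 0, "tz": 0, "twist": 0, "fingers": 0.15}, {"tx": -0.2, "ty": 0, "tz": 0, "twist": 0, "fingers": 0.15}], "newtons": 20}}

```text
time_s: 15.8
tool_pos: [0.5383, -0.2068, 0.0663]
tool_rot: [-1.328, 1.571, -1.121]
ft_force: [0.1, -0.5, -0.1]
grip_width: 0.85
```

Call:
{"fn": "drive_tool", "kwargs": {"targets": [{"tx": -15, "ty": 0, "tz": 0, "twist": 0, "fingers": 0.15}, {"tx": -45, "ty": 0, "tz": 0, "twist": 0, "fingers": 0.15}, {"tx": -80, "ty": 0, "tz": 0, "twist": 0, "fingers": 0.15}, {"tx": -115, "ty": 0, "tz": 0, "twist": 0, "fingers": 0.15}, {"tx": -130, "ty": 0, "tz": 0, "twist": 0, "fingers": 0.15}]}}

```text
time_s: 16.3
tool_pos: [0.5395, -0.2075, 0.2013]
tool_rot: [-0.81, 1.565, -0.603]
ft_force: [0.5, -0.1, 0.5]
grip_width: 0.85
```

```bash
python3 - <<'E'
from h import *
p,d=snapshot('scene');go(0,0,0)
W=cloud('scene',d);D=np.hypot(W[...,0]-.537,W[...,1]+.202)
A=W[(D>.026)&(D<.068)];A=A[(A[:,2]>.05)&(A[:,2]<.08)]
c,*_=np.linalg.lstsq(np.c_[A[:,:2]-[.537,-.202],np.ones(len(A))],A[:,2],rcond=None);print('disc plane slope,z',c)
H=W[(D<.03)&(W[...,2]>.096)&(W[...,2]<.108)];print('hub top med',np.median(H,0))
print('shaft top',np.nanmax(W[D<.02][:,2]))
# neighbours of cap, from first scene/top
for n,c0 in(('top',(.6775,.026)),('scene',(.6742,.0265))):
    dd=np.load(f'{n}0.npy');V=cloud(n,dd);m=(V[...,2]>.007)&(V[...,2]<.1);
    k,l=cv2.connectedComponents(m.astype(np.uint8))
    for i in range(1,k):
        q=V[l==i]
        if len(q)>40:
            mid=(np.nanmin(q,0)+np.nanmax(q,0))/2; v=mid[:2]-c0
            if np.hypot(*v)<.17: print(n,mid,'dist %.3f az %.2f near %.3f'%(np.hypot(*v),np.arctan2(v[1],v[0]),np.nanmin(np.hypot(q[:,0]-c0[0],q[:,1]-c0[1]))))
u=proj('scene',np.array([.5375,-.203,.09]));c,r=u.astype(int)
cv2.imwrite('pics/s8.png',cv2.convertScaleAbs(cv2.resize(p[r-75:r+75,c-100:c+100],(800,600),interpolation=cv2.INTER_CUBIC),alpha=1.5))
go(.676,.0262,.16,-.6)
E
```

```text
from [ 0.5399 -0.2078  0.2023] az 0.207 tilt [ 0.0058 -0.004 ] q6 0.77 -> t [ 198.3  315.3 -486.6] twist 0.000
disc plane slope,z [-0.00629923 -0.01499382  0.06180573]
hub top med [ 0.54292239 -0.19508903  0.10187206]
shaft top 0.3222605195428569
top [0.83335613 0.08184929 0.01132307] dist 0.166 az 0.34 near 0.144
top [ 0.78158333 -0.03371447  0.02792198] dist 0.120 az -0.52 near 0.100
top [0.70525494 0.11388686 0.02910613] dist 0.092 az 1.26 near 0.071
top [0.67432492 0.02694087 0.02836663] dist 0.003 az 2.85 near 0.001
top [ 0.59937174 -0.01166653  0.01582191] dist 0.087 az -2.69 near 0.069
scene [ 0.59868434 -0.00994832  0.01399423] dist 0.084 az -2.69 near 0.066
scene [0.67510972 0.02971136 0.02767739] dist 0.003 az 1.29 near 0.000
scene [ 0.78204785 -0.02910069  0.02780383] dist 0.121 az -0.48 near 0.101
scene [0.70441884 0.11909046 0.02781441] dist 0.097 az 1.26 near 0.079
scene [0.83223419 0.08336935 0.01012156] dist 0.168 az 0.35 near 0.146
from [ 0.5399 -0.2078  0.2023] az 0.207 tilt [ 0.0058 -0.004 ] q6 0.77 -> t [ 42.1 201.2 181.1] twist 0.807
```

View pics/s8.png

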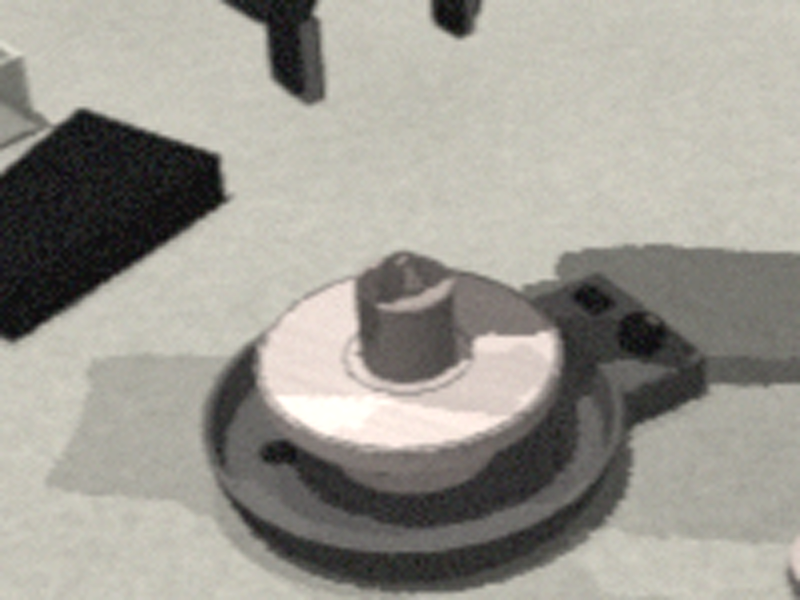

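Seated: the disc top is at 61.8 mm (62 expected), the flange is covered, and the shaft stands out of the hub at (405,265). Now the cap, with jaw azimuth -0.6, which clears the brown domes and the loupe.

Call:
{"fn": "drive_tool", "kwargs": {"targets": [{"tx": 0, "ty": 20, "tz": 18, "twist": 0.1, "fingers": 0.1}, {"tx": 0, "ty": 45, "tz": 40, "twist": 0.22, "fingers": 0.1}, {"tx": 0, "ty": 75, "tz": 67, "twist": 0.34, "fingers": 0.1}, {"tx": 0, "ty": 105, "tz": 95, "twist": 0.46, "fingers": 0.1}, {"tx": 0, "ty": 135, "tz": 122, "twist": 0.58, "fingers": 0.1}, {"tx": 10, "ty": 165, "tz": 148, "twist": 0.7, "fingers": 0.1}, {"tx": 25, "ty": 188, "tz": 168, "twist": 0.8, "fingers": 0.1}, {"tx": 40, "ty": 201, "tz": 181, "twist": 0.807, "fingers": 0.1}, {"tx": 40, "ty": 201, "tz": 181, "twist": 0.807, "fingers": 0.1}, {"tx": 40, "ty": 201, "tz": 181, "twist": 0.807, "fingers": 0.1}]}}

```text
time_s: 17.35
tool_pos: [0.6734, 0.0273, 0.1553]
tool_rot: [-2.524, 1.569, -3.123]
ft_force: [-0.1, 0.1, -0.1]
grip_width: 0.899
```

```bash
python3 - <<'E'
from h import *
go(.676,.0262,.002,-.6)
E
```

```text
from [0.6734 0.0273 0.1553] az -0.599 tilt [-0.0019 -0.    ] q6 2.02 -> t [153.3   0.7   2.9] twist 0.001
```

Call:
{"fn": "drive_tool", "kwargs": {"targets": [{"tx": 35, "ty": 0.5, "tz": 1.5, "twist": 0, "fingers": 0.1}, {"tx": 70, "ty": 0.5, "tz": 1.5, "twist": 0, "fingers": 0.1}, {"tx": 105, "ty": 0.5, "tz": 1.5, "twist": 0, "fingers": 0.1}, {"tx": 130, "ty": 0.5, "tz": 1.5, "twist": 0, "fingers": 0.1}, {"tx": 143, "ty": 0.5, "tz": 1.5, "twist": 0, "fingers": 0.1}, {"tx": 147, "ty": 0.5, "tz": 1.5, "twist": 0, "fingers": 0.1}, {"tx": 147, "ty": 0.5, "tz": 1.5, "twist": 0, "fingers": 0.1}, {"tx": 147, "ty": 0.5, "tz": 1.5, "twist": 0, "fingers": 0.1}]}}

```text
time_s: 18.15
tool_pos: [0.6769, 0.0263, 0.0113]
tool_rot: [0.406, 1.568, -0.195]
ft_force: [-0.1, 0.7, 0.4]
grip_width: 0.896
```

```bash
python3 - <<'E'
from h import *
go(.676,.0262,.002,-.6)
p,d=snapshot('scene')
cv2.imwrite('pics/s9.png',cv2.convertScaleAbs(cv2.resize(p[190:340,160:360],(800,600),interpolation=cv2.INTER_CUBIC),alpha=1.3))
E
```

```text
from [0.6769 0.0263 0.0113] az -0.600 tilt [ 0.0027 -0.0005] q6 2.02 -> t [ 9.3 -0.6 -0.7] twist -0.000
```

View pics/s9.png

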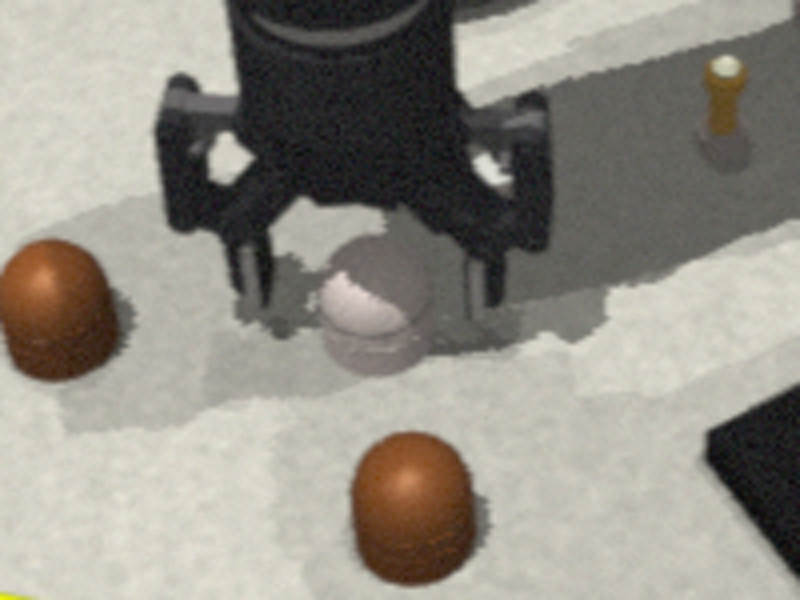

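The open jaws straddle the grey cap at (375,310) centrally, clear of both brown domes. Lowering and closing.

Call:
{"fn": "drive_tool", "kwargs": {"targets": [{"tx": 4, "ty": 0, "tz": 0, "twist": 0, "fingers": 0.2}, {"tx": 7, "ty": 0, "tz": 0, "twist": 0, "fingers": 0.35}, {"tx": 7, "ty": 0, "tz": 0, "twist": 0, "fingers": 0.5}, {"tx": 7, "ty": 0, "tz": 0, "twist": 0, "fingers": 0.6}, {"tx": 7, "ty": 0, "tz": 0, "twist": 0, "fingers": 0.7}, {"tx": 7, "ty": 0, "tz": 0, "twist": 0, "fingers": 0.7}, {"tx": 7, "ty": 0, "tz": 0, "twist": 0, "fingers": 0.7}], "newtons": 25}}

```text
time_s: 18.9
tool_pos: [0.6755, 0.0268, 0.0021]
tool_rot: [-2.428, 1.571, -3.028]
ft_force: [0.2, -0.8, -2.6]
grip_width: 0.503
```

```bash
python3 - <<'E'
from h import *
print(env.state()['ft_force']);go(.5378,-.203,.16,.3)
E
```

```text
[ 0.20197325 -0.84600802 -2.55332911]
from [0.6755 0.0268 0.0021] az -0.600 tilt [-0.0003 -0.    ] q6 2.02 -> t [-157.8 -267.4   16.1] twist -0.900
```

Call:
{"fn": "drive_tool", "kwargs": {"targets": [{"tx": 0, "ty": 0, "tz": 0, "twist": 0, "fingers": 0.8}, {"tx": 0, "ty": 0, "tz": 0, "twist": 0, "fingers": 0.8}, {"tx": -10, "ty": 0, "tz": 0, "twist": 0, "fingers": 0.8}, {"tx": -40, "ty": 0, "tz": 0, "twist": 0, "fingers": 0.8}, {"tx": -80, "ty": 0, "tz": 0, "twist": 0, "fingers": 0.8}, {"tx": -120, "ty": -20, "tz": 1, "twist": 0, "fingers": 0.8}, {"tx": -150, "ty": -50, "tz": 3, "twist": 0, "fingers": 0.8}, {"tx": -170, "ty": -85, "tz": 5, "twist": 0, "fingers": 0.8}, {"tx": -180, "ty": -120, "tz": 7, "twist": 0, "fingers": 0.8}, {"tx": -180, "ty": -155, "tz": 9, "twist": 0, "fingers": 0.8}], "newtons": 40}}

```text
time_s: 19.9
tool_pos: [0.5958, -0.1077, 0.1857]
tool_rot: [0.182, 1.566, -0.418]
ft_force: [0.2, -1.0, -1.9]
grip_width: 0.493
```

```bash
python3 - <<'E'
from h import *
print(env.state()['ft_force'],env.state()['grip_width']);go(.5378,-.203,.16)
E
```

```text
[ 0.20565659 -0.96317631 -1.94394596] 0.49342400565797345
from [ 0.5958 -0.1077  0.1857] az -0.600 tilt [ 0.0041 -0.0018] q6 1.78 -> t [  25.6 -111.5    5.8] twist 0.000
```

Call:
{"fn": "drive_tool", "kwargs": {"targets": [{"tx": 0, "ty": -35, "tz": 2, "twist": 0, "fingers": 0.8}, {"tx": 0, "ty": -70, "tz": 4, "twist": 0, "fingers": 0.8}, {"tx": 5, "ty": -95, "tz": 6, "twist": 0, "fingers": 0.8}, {"tx": 15, "ty": -108, "tz": 7, "twist": 0, "fingers": 0.8}, {"tx": 25, "ty": -112, "tz": 7, "twist": 0, "fingers": 0.8}, {"tx": 32, "ty": -112, "tz": 7, "twist": 0, "fingers": 0.8}, {"tx": 32, "ty": -112, "tz": 7, "twist": 0, "fingers": 0.8}, {"tx": 32, "ty": -112, "tz": 7, "twist": 0, "fingers": 0.8}]}}

```text
time_s: 20.7
tool_pos: [0.5384, -0.2016, 0.1501]
tool_rot: [2.839, 1.57, 2.24]
ft_force: [0.1, 0.5, -1.4]
grip_width: 0.497
```

```bash
python3 - <<'E'
from h import *
p,d=snapshot('scene');print(env.state()['ft_force']);go(.5378,-.203,.117)
u=proj('scene',np.array([.5375,-.203,.12]));c,r=u.astype(int)
cv2.imwrite('pics/s10.png',cv2.convertScaleAbs(cv2.resize(p[max(r-75,0):r+75,c-100:c+100],(800,600),interpolation=cv2.INTER_CUBIC),alpha=1.5))
E
```

```text
[-0.38902119 -0.37643099 -1.76078881]
from [ 0.5386 -0.2018  0.1505] az -0.599 tilt [ 0.0002 -0.0001] q6 1.58 -> t [33.5 -1.4  0. ] twist 0.000
```

View pics/s10.png

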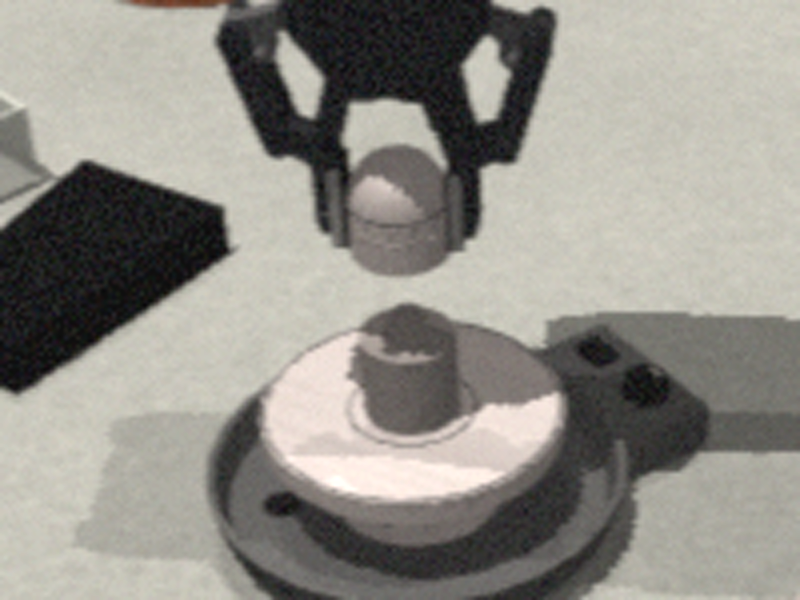

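```bash
python3 - <<'E'
from h import *
o=proj('scene',np.array([.5375,-.203,.12])).astype(int)
def v(x,y,z):
    u=proj('scene',np.array([x,y,z]));return ((u-o+[100,75])*4).round(1)
for nm,x,y in(('shaft',.5365,-.2027),('tcp',.5386,-.2018)):
    print(nm,[v(x,y,z) for z in(.062,.102,.114,.148,.174,.194)])
print('1mm along tool y', v(.5386+.000565,-.2018+.000825,.15)-v(.5386,-.2018,.15),'tool z',v(.5386+.000825,-.2018-.000565,.15)-v(.5386,-.2018,.15))
E
```

```text
shaft [array([410.7, 405.6]), array([405.8, 333.5]), array([404.2, 311.1]), array([399.8, 245.1]), array([396.2, 192.3]), array([393.3, 150.2])]
tcp [array([407.5, 408.1]), array([402.5, 336. ]), array([400.9, 313.5]), array([396.4, 247.5]), array([392.7, 194.7]), array([389.8, 152.5])]
1mm along tool y [-0.3  1.3] tool z [-2.3 -0.1]
```

The cap hangs over the hub (cap at (398,215), hub at (409,345)). With the perspective drift accounted for, it needs about 1 mm to the image right and 1.4 mm along -y of the tool.

Call:
{"fn": "drive_tool", "kwargs": {"targets": [{"tx": 8, "ty": -1.4, "tz": -1, "twist": 0, "fingers": 0.8}, {"tx": 18, "ty": -1.4, "tz": -1, "twist": 0, "fingers": 0.8}, {"tx": 26, "ty": -1.4, "tz": -1, "twist": 0, "fingers": 0.8}, {"tx": 31, "ty": -1.4, "tz": -1, "twist": 0, "fingers": 0.8}, {"tx": 33, "ty": -1.4, "tz": -1, "twist": 0, "fingers": 0.8}, {"tx": 33, "ty": -1.4, "tz": -1, "twist": 0, "fingers": 0.8}]}}

```text
time_s: 21.35
tool_pos: [0.5363, -0.2032, 0.1169]
tool_rot: [-2.999, 1.57, 2.684]
ft_force: [0.2, -0.5, -2.4]
grip_width: 0.495
```

Call:
{"fn": "drive_tool", "kwargs": {"targets": [{"tx": 1, "ty": 0, "tz": 0, "twist": 0, "fingers": 0.8}, {"tx": 2, "ty": 0, "tz": 0, "twist": 0, "fingers": 0.8}, {"tx": 3, "ty": 0, "tz": 0, "twist": 0, "fingers": 0.8}, {"tx": 4, "ty": 0, "tz": 0, "twist": 0, "fingers": 0.8}, {"tx": 4, "ty": 0, "tz": 0, "twist": 0, "fingers": 0.8}]}}

```text
time_s: 21.85
tool_pos: [0.5364, -0.2032, 0.1132]
tool_rot: [-2.486, 1.571, -3.086]
ft_force: [0.3, 0.0, -1.1]
grip_width: 0.502
```

Call:
{"fn": "drive_tool", "kwargs": {"targets": [{"tx": 1, "ty": 0, "tz": 0, "twist": 0, "fingers": 0.8}, {"tx": 2, "ty": 0, "tz": 0, "twist": 0, "fingers": 0.8}, {"tx": 3, "ty": 0, "tz": 0, "twist": 0, "fingers": 0.8}, {"tx": 4, "ty": 0, "tz": 0, "twist": 0, "fingers": 0.8}, {"tx": 4, "ty": 0, "tz": 0, "twist": 0, "fingers": 0.8}]}}

```text
time_s: 22.35
tool_pos: [0.5364, -0.2032, 0.1091]
tool_rot: [-2.776, 1.571, 2.907]
ft_force: [0.6, 0.2, -2.4]
grip_width: 0.504
```

Call:
{"fn": "drive_tool", "kwargs": {"targets": [{"tx": 1, "ty": 0, "tz": 0, "twist": 0, "fingers": 0.8}, {"tx": 2, "ty": 0, "tz": 0, "twist": 0, "fingers": 0.8}, {"tx": 3, "ty": 0, "tz": 0, "twist": 0, "fingers": 0.8}, {"tx": 3.5, "ty": 0, "tz": 0, "twist": 0, "fingers": 0.8}, {"tx": 4, "ty": 0, "tz": 0, "twist": 0, "fingers": 0.8}]}}

```text
time_s: 22.85
tool_pos: [0.5364, -0.2032, 0.1053]
tool_rot: [-1.127, 1.571, -1.727]
ft_force: [-0.5, 0.6, -2.1]
grip_width: 0.497
```

Call:
{"fn": "drive_tool", "kwargs": {"targets": [{"tx": 0.4, "ty": 0, "tz": 0, "twist": 0, "fingers": 0.8}, {"tx": 0.8, "ty": 0, "tz": 0, "twist": 0, "fingers": 0.8}, {"tx": 0.8, "ty": 0, "tz": 0, "twist": 0, "fingers": 0.8}]}}

```text
time_s: 23.15
tool_pos: [0.5365, -0.2032, 0.1045]
tool_rot: [-0.739, 1.571, -1.339]
ft_force: [-0.2, -0.1, -1.2]
grip_width: 0.497
```

Call:
{"fn": "drive_tool", "kwargs": {"targets": [{"tx": 0.3, "ty": 0, "tz": 0, "twist": 0, "fingers": 0.8}, {"tx": 0.3, "ty": 0, "tz": 0, "twist": 0, "fingers": 0.8}]}}

```text
time_s: 23.35
tool_pos: [0.5365, -0.2032, 0.1042]
tool_rot: [-0.378, 1.571, -0.978]
ft_force: [-0.6, 0.7, -1.9]
grip_width: 0.493
```

Call:
{"fn": "drive_tool", "kwargs": {"targets": [{"tx": 0.3, "ty": 0, "tz": 0, "twist": 0, "fingers": 0.8}, {"tx": 0.3, "ty": 0, "tz": 0, "twist": 0, "fingers": 0.8}]}}

```text
time_s: 23.55
tool_pos: [0.5365, -0.2033, 0.104]
tool_rot: [-0.27, 1.571, -0.87]
ft_force: [-0.8, 0.5, -0.7]
grip_width: 0.495
```

Call:
{"fn": "drive_tool", "kwargs": {"targets": [{"tx": 0.3, "ty": 0, "tz": 0, "twist": 0, "fingers": 0.8}, {"tx": 0.3, "ty": 0, "tz": 0, "twist": 0, "fingers": 0.8}]}}

```text
time_s: 23.75
tool_pos: [0.5365, -0.2033, 0.104]
tool_rot: [-0.326, 1.57, -0.926]
ft_force: [-1.5, 1.5, 2.7]
grip_width: 0.497
```

Contact came at 104.0 mm (104.1 predicted). Releasing gently.

Call:
{"fn": "drive_tool", "kwargs": {"targets": [{"tx": -0.2, "ty": 0, "tz": 0, "twist": 0, "fingers": 0.5}, {"tx": -0.2, "ty": 0, "tz": 0, "twist": 0, "fingers": 0.45}, {"tx": -0.2, "ty": 0, "tz": 0, "twist": 0, "fingers": 0.4}, {"tx": -0.2, "ty": 0, "tz": 0, "twist": 0, "fingers": 0.3}, {"tx": -0.2, "ty": 0, "tz": 0, "twist": 0, "fingers": 0.2}, {"tx": -0.2, "ty": 0, "tz": 0, "twist": 0, "fingers": 0.1}, {"tx": -0.2, "ty": 0, "tz": 0, "twist": 0, "fingers": 0.1}], "newtons": 20}}

```text
time_s: 24.45
tool_pos: [0.5364, -0.2032, 0.1038]
tool_rot: [-1.058, 1.571, -1.658]
ft_force: [-0.0, -0.0, -0.6]
grip_width: 0.899
```

Call:
{"fn": "drive_tool", "kwargs": {"targets": [{"tx": -10, "ty": 0, "tz": 0, "twist": 0, "fingers": 0.1}, {"tx": -35, "ty": 0, "tz": 0, "twist": 0, "fingers": 0.1}, {"tx": -65, "ty": 0, "tz": 0, "twist": 0, "fingers": 0.1}, {"tx": -95, "ty": 0, "tz": 0, "twist": 0, "fingers": 0.1}, {"tx": -115, "ty": 0, "tz": 0, "twist": 0, "fingers": 0.1}, {"tx": -115, "ty": 30, "tz": 0, "twist": 0, "fingers": 0.1}, {"tx": -115, "ty": 70, "tz": 0, "twist": 0, "fingers": 0.1}, {"tx": -115, "ty": 110, "tz": 0, "twist": 0, "fingers": 0.1}, {"tx": -115, "ty": 130, "tz": 0, "twist": 0, "fingers": 0.1}, {"tx": -115, "ty": 130, "tz": 0, "twist": 0, "fingers": 0.1}]}}

```text
time_s: 25.45
tool_pos: [0.6109, -0.0937, 0.2194]
tool_rot: [0.888, 1.57, 0.291]
ft_force: [-0.7, -0.2, -0.1]
grip_width: 0.899
```

```bash
python3 - <<'E'
from h import *
p,d=snapshot('scene');print(env.state()['ft_force'],env.state()['time_s'])
W=cloud('scene',d);D=np.hypot(W[...,0]-.537,W[...,1]+.202)
A=W[(D>.026)&(D<.068)];A=A[(A[:,2]>.05)&(A[:,2]<.08)];print('disc z',np.median(A[:,2]))
C=W[(D<.03)&(W[...,2]>.105)&(W[...,2]<.16)];print('cap top',np.percentile(C[:,2],99),C[:,2].max(),'mid',(C.min(0)+C.max(0))/2,C.max(0)-C.min(0))
for q in('loupe','dop','spacer'):
    print(q,[(round(o['conf'],2),(np.array(o['location'])*[420,560]).round(1)) for o in mark_of('scene',q)[:1]])
u=proj('scene',np.array([.5375,-.203,.10]));c,r=u.astype(int)
cv2.imwrite('pics/s11.png',cv2.convertScaleAbs(cv2.resize(p[max(r-75,0):r+75,c-100:c+100],(800,600),interpolation=cv2.INTER_CUBIC),alpha=1.5))
E
```

```text
[-0.05756086 -0.18436418  0.06903745] 25.5
disc z 0.061886383717834836
cap top 0.14815330078820008 0.14886698311064994 mid [ 0.53730547 -0.19875883  0.12694283] [0.04250151 0.03871937 0.0438483 ]
loupe [(0.71, array([238.8, 283.9]))]
dop [(0.5, array([224.6, 342.6]))]
spacer [(0.86, array([189.7, 373.7]))]
```

View pics/s11.png

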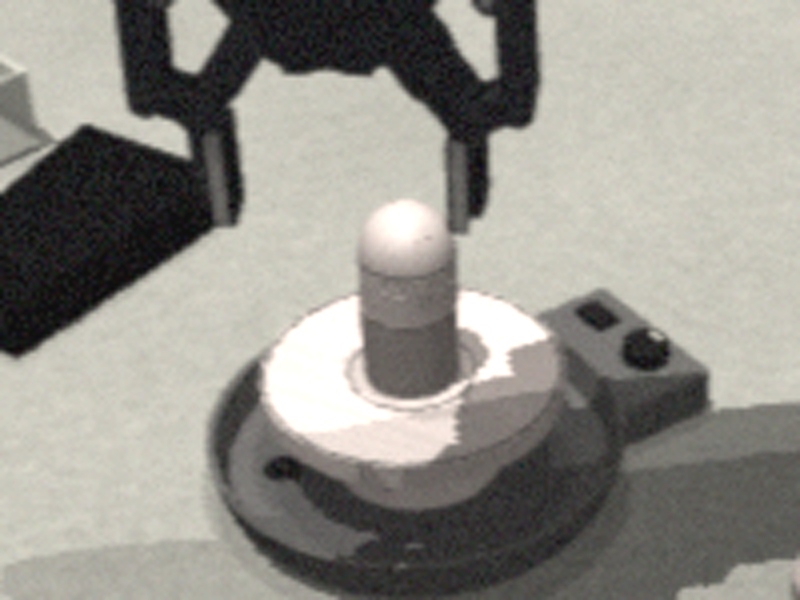

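The cap stands level on the hub (seam at (408,318), top measured at 148 mm, as it should be). The disc top is at 62 mm, the other objects haven't moved, and the gripper is clear. Handing in.

```bash
python3 -c "
from h import *
print(workorder.finish_job())"
```

```text
the job is handed in; nothing more can be done
None
```

The lap is seated home on the flange and the grey slurry cap stands level on its hub. I handed the job in at about 25.5 s of the 61 s.

- **Lap:** It met the flange at the predicted height, with about 9 N on it. After release, its disc top measured 61.8 mm (62 expected).
- **Keyway:** It was already over the key at the angle I came down with, so the search under pressure was not needed. I only turned the lap about 0.03 rad to ease a 2 N side load. That disagreed with my camera estimate, which had put key and keyway about 0.2 rad apart. I never looked at the key angle afterwards to see whether the spindle had turned; the heights alone show the lap is down.
- **Cap:** It touched the hub at the predicted height, with about 4.5 N. Its top then measured 148 mm, as expected. The last picture shows it upright, with its edge flush on the hub.
- **Other items:** In the last picture, the loupe, dop and spacer were within about 2 pixels of where they started. The gripper was open and clear, and read no force.
- **Hiccups:** One move was refused because its rows had no twist value; nothing moved. The camera fit of the held lap's position disagreed with the depth reading by up to 5 mm in x, so I checked the fit on the shaft by feel instead.

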